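Pin the load lever to its clevis and lock the hitch pin

TASK

Couple the load lever of the shear machine: take the hitch pin lying half under the readout riser, push it through the square cross hole of the clevis, from the side that faces the riser, until its collar is fully home against the lug, and then swing its sprung wire loop over the clevis so that it is fully shut around the shaft end. Do not shove the other loose things about.

Things in the scene. Friction and masses are not known exactly. Their poses are not given: they have to be found in the camera images.
- pin: Steel hitch pin (0.38 kg with its wire loop). Origin: on the shank's axis at the collar's front face; +x along the shank to the tip, z up. Shank 14 x 14 mm square, 100 mm long. Collar x -8 to 0, 28 mm wide (y), z -7 to +14. Head block behind it x -32 to -8, 20 mm wide, z -7 to +9. At the start it lies flat on the table, origin 7 mm up, loop thrown back open.
- pin_tip (a point): The shank's tip, on its axis (pin x = 100 mm); the last 10 mm are a cone down to 7 mm across. At the start about 65 mm of the shank's tip end stick out from under the riser; the rest, head and loop are beneath its roof. The pin is free to slide out tip first.
- pin_tab (a point): Top centre of the upright grip tab on the pin's head (pin x = -20, z = +44 mm): 18 mm long (x), 20 mm wide (y), rising from z = 8. It can be reached from above only once the pin has been pulled out. The open loop's legs pass beside its foot, below z = 9; the open loop reaches back to pin x = -154 and up to z = 36.
- loop (a joint): Angle (rad) of the sprung loop: 0 shut, in the pin's xy plane around the shank and its end; pi/2 upright; 2.9 thrown back open (stop). Hinged at pin x = -20, z = 0 about y. A U of 8 mm round wire: legs at y = +-27, cross bar 134 mm from the hinge. A spring shuts it when let go below about 1.7 rad; above about 2.4 its weight holds it open; about 1 N at the bar moves it.
- loop_bar (a point): Middle of the loop's cross bar (8 mm round, 54 mm long). With the loop open it lies behind the head, about 32 mm above the shank's axis; shut, it lies 14 mm beyond the shank's tip. When the pin rests in the hole with its loop open, the clearance lets its tail sag by about 0.06 rad, and the bar with it.
- clevis: Fixed clevis of the load lever. Origin: underside centre of its blue base plate (100 x 80 x 12 mm); +x is the way the pin goes in, z up. Two dark steel lugs 34 mm wide (y), 12 mm thick, tops 80 mm above the table, outer faces at x = -35 and +35; between them the aluminium lever's tongue, x -11 to 11, top 78 mm. The lever bar runs off low towards +y, up to 34 mm above the table.
- clevis_mouth (a point): Centre of the cross hole's mouth in the outer face of the near lug, the one facing the riser (clevis x = -35 mm, y = 0, 60 mm above the table). Square holes, 18 mm in both lugs, 24 mm in the tongue. The pin's origin ends here when its collar is home; the tip then stands 30 mm beyond the far lug.
- riser: Fixed white sheet riser with a blue readout box on its rear half. Origin: centre of its footprint on the table. 180 x 180 mm, roof 60 to 65 mm above the table, side walls at x = +-87 mm, open on its -y and +y sides; the open front lip is at y = -90 mm, where the pin's tip looks out. The readout box stands on y 7 to 87 mm, up to 140 mm.
- tin_a: Aluminium moisture tin, 60 mm across, 45 mm high; origin under its centre. Bystander.
- tin_b: The same kind of tin. Bystander.
- cutter_ring: Steel ring 72 mm across, 25 mm high. Bystander.
- weight: Dark steel disc weight 84 mm across, 34 mm high. Bystander.
- bolt: Plain square bolt, 106 mm long, no loop and no tab. Bystander, not the hitch pin.
- trowel: Spatula 200 mm long. Bystander.
- spanner: Spanner 160 mm long. Bystander.
Things that resemble listed ones, but are neither listed nor needed, are in the scene too. Leave any orange look-alike of the pin alone.

How it is judged:
By the outcome, as a careful person would: the job done as asked, in the order asked, and still so for the second after the job is handed in, with the robot touching nothing.
It also fails if it takes over 72 s, if anything falls off the work surface, if the arm or the gripper's body presses on something with over 40 N, if the wrist force passes 120 N, or if a joint passes its speed limit or range.

ROBOT

A 6-joint arm with a two-finger parallel gripper is mounted at the origin on the work surface. World frame = base frame: x ahead of the robot, y to its left, z up, the work surface at z = 0. Lengths are in mm, angles in rad, forces in N, time in s.
With the tool pointing down it reaches from about 325 to 900 mm from the base axis. Payload 6.1 kg.
Tool frame: the origin (TCP) lies between the finger pads; the fingertips stand 17 mm ahead of it and the grasp point (between the pads) lies 2 mm behind it (robot.tip_extent is the distance from the TCP to the fingertips, in mm); z points along the fingers, y is the direction in which the jaws open and shut (so a half turn about z gives the same grasp; the last joint's range is limited). The gripper opens to 87 mm and grips with 3 to 60 N. Pads are 19 mm wide; open, the fingers measure 117 mm over their backs; the gripper's body (75 mm by 190 mm) begins 51 mm behind the grasp point.
Start: joints at [-1.39, 0.22, 1.526, -0, 1.395, -0.126], TCP at [188.749, -595.81, 211.538] pointing down, gripper open.
Joint ranges: [-2.98, 2.98], [-0.91, 2.08], [0.09, 2.57], [-1.24, 4.39], [0.2, 2.65], [-2.68, 2.68]. Speed limits (rad/s): [2.57, 2.57, 3.01, 3.14, 3.14, 3.14].

INTERFACE

Orientations are given as [roll, pitch, yaw] about the fixed x, y, z axes, in that order (R = Rz(yaw) Ry(pitch) Rx(roll)).
In Python, from station import robot gives the robot as it stands.
- The arm moves only by the tool send_rows, never from a script. Its argument "commands" is a list of rows, each an object of numbers: "ax", "ay", "az": the turn, a rotation vector about the world's x, y, z in rad; "x", "y", "z": the shift along the world's x, y, z in cm; "grip": the gripper command: -1 is shut, 1 is fully open, values between are in proportion. In form: [{"ax": .., "ay": .., "az": .., "x": .., "y": .., "z": .., "grip": ..}, ...]. A call has 1 to 12 rows; each row is the pose to reach, as a shift and turn from the pose commanded when the call began; what a row does not reach only later rows make up. A row lasts 1/12 s, in which the tool goes at most 41.7 mm and 7.16 degrees, less where a joint would pass 70% of its speed; a pose out of reach is approached as far as the arm can. A call with a gripper value outside its range is refused whole. The fingers move at their own pace and stop on an object; "squeeze" is the grip in N (left out, the last holds). Time passes only in rows, so rows that repeat a pose let the fingers close. It gives the time, the measured TCP pose, the force and the opening at its end, in the units of the state.
- robot.state(): the state, without advancing time (a new reading comes with each control period).
- robot.grab_frame(name): name is "side" or "top"; returns (picture, depth): 480x640x3 uint8, red, green, blue; 480x640 float32, mm along the optical axis (not along the pixel's ray), 0 where there is no reading.
- robot.camera_info(name): a dict with "fx", "fy", "cx", "cy" (pixels), "extrinsics" (4x4, takes a point from world to camera coordinates). Camera axes: x right, y up, looking along -z (the intrinsics and any distortion apply to the point x, -y, -z); pixel columns grow to the right and rows downward; lengths in mm; the calibration is good to about 2 mm. A picture is of the moment at which its call begins. camera_info takes no time and is no camera call.
- robot.job_done(): hands the job in, once; it reports no verdict.
The state is a dict: "t": time; "joint_positions": joint angles; "joint_velocities": joint speeds; "joint_efforts": joint torques, N m; "ee_pos": TCP position; "ee_rot": TCP orientation; "ft_force": force on the tool from outside, world axes, zero at the start; "ft_torque": the same for the moment, N m; "gripper_width": finger opening in mm.
Only numpy, scipy, OpenCV 4.12 (cv2) and the standard library are available. Lean on these libraries where they do the work, as an engineer would, in place of code of your own. Each camera call takes 0.05 s, during which the arm holds its last target. There are 200 camera calls.

## Working session

There is one attempt and no reset: what is moved stays moved. The work goes in short steps, Python scripts to look and compute and a tool call to move; the robot and the scene stay as the last step left them, time stands still between calls to the robot, and variables do not carry over. Pictures are saved under pics/ and viewed, about 8 in all and at most 12, crops included, and the job is handed in when it is done.

Besides the shell and the picture viewer there is one more tool, called as name(argument=value, ...) on one line, values as JSON. send_rows: Moves the arm, as the interface text tells. Its arguments: {"type":"object","properties":{"commands":{"type":"array","items":{"type":"object","properties":{"ax":{"type":"number"},"ay":{"type":"number"},"az":{"type":"number"},"x":{"type":"number"},"y":{"type":"number"},"z":{"type":"number"},"grip":{"type":"number"}}}},"squeeze":{"type":"number"}},"required":["commands"]}

```bash
ls; mkdir -p pics; cat > h.py <<'E'
import numpy as np, cv2
from station import robot
def grab(n):
    p,d=robot.grab_frame(n); np.savez('/tmp/%s.npz'%n,p=p,d=d); return p,d
def load(n):
    f=np.load('/tmp/%s.npz'%n); return f['p'],f['d']
def px2w(n,u,v,d):
    c=robot.camera_info(n); E=np.array(c['extrinsics'])
    p=np.array([(u-c['cx'])/c['fx']*d,-(v-c['cy'])/c['fy']*d,-d,1.])
    return (np.linalg.inv(E)@p)[:3]
def w2px(n,P):
    c=robot.camera_info(n); q=np.array(c['extrinsics'])@np.append(P,1.)
    return c['cx']+c['fx']*q[0]/-q[2], c['cy']-c['fy']*q[1]/-q[2]
def cloud(n):
    p,d=load(n); c=robot.camera_info(n); E=np.array(c['extrinsics'])
    v,u=np.mgrid[:480,:640]
    P=np.stack([(u-c['cx'])/c['fx']*d,-(v-c['cy'])/c['fy']*d,-d,np.ones_like(d)],-1)
    return (P@np.linalg.inv(E).T)[...,:3]
def save(n,f): cv2.imwrite('pics/'+f,cv2.cvtColor(f if 0 else n,cv2.COLOR_RGB2BGR))
E
python3 - <<'E'
from h import *
for n in('top','side'):
    p,d=grab(n); save(p,n+'0.png'); c=robot.camera_info(n); print({k:(np.round(v,3).tolist()) for k,v in c.items() if not isinstance(v,str)})
print(robot.state(), [a for a in dir(robot) if a[0]!='_'])
E
```

```text
pics
{'fx': 587.864, 'fy': 587.864, 'cx': 318.668, 'cy': 240.79, 'extrinsics': [[-0.017, -1.0, -0.004, -17.885], [0.987, -0.018, 0.157, -523.425], [-0.157, -0.001, 0.988, -1271.174], [0.0, 0.0, 0.0, 1.0]]}
{'fx': 554.605, 'fy': 554.605, 'cx': 315.754, 'cy': 232.845, 'extrinsics': [[0.968, -0.251, -0.018, -512.0], [0.143, 0.49, 0.86, -120.28], [-0.207, -0.835, 0.51, -1374.102], [0.0, 0.0, 0.0, 1.0]]}
{'t': 0.1, 'joint_positions': array([-1.39010026e+00,  2.21136192e-01,  1.52750697e+00, -1.26971222e-05,
        1.39469236e+00, -1.26059140e-01]), 'joint_velocities': array([ 4.21112683e-06, -2.89599085e-06, -1.74877783e-03, -1.48567146e-03,
       -9.75069932e-04,  1.65324016e-03]), 'joint_efforts': array([ 6.18382655e-04, -4.95943773e+01, -3.88518190e+01,  7.03330385e-02,
        5.15744998e-02, -4.67740449e-05]), 'ee_pos': array([ 188.64075894, -595.24401045,  210.54808698]), 'ee_rot': array([-3.13986204e+00, -2.06725218e-04,  3.06757261e-01]), 'ft_force': array([ 0.55858   , -0.65027701,  0.06052342]), 'ft_torque': array([ 0.0305177 ,  0.00353214, -0.01140289]), 'gripper_width': 87.04604608305647} ['MotionError', 'camera_info', 'grab_frame', 'job_done', 'state', 'tip_extent']
```

View pics/top0.png

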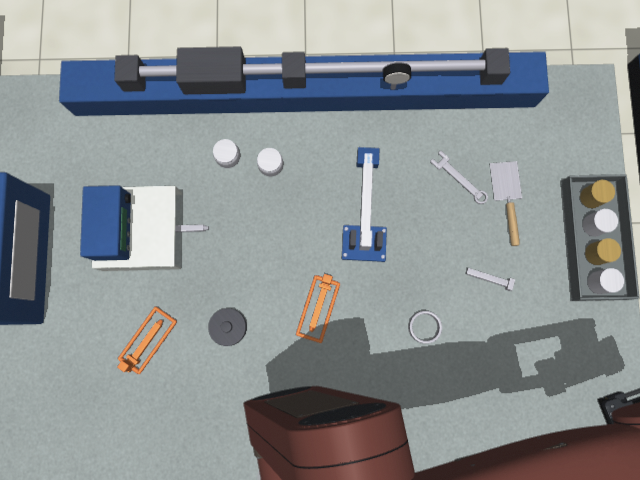

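View pics/side0.png

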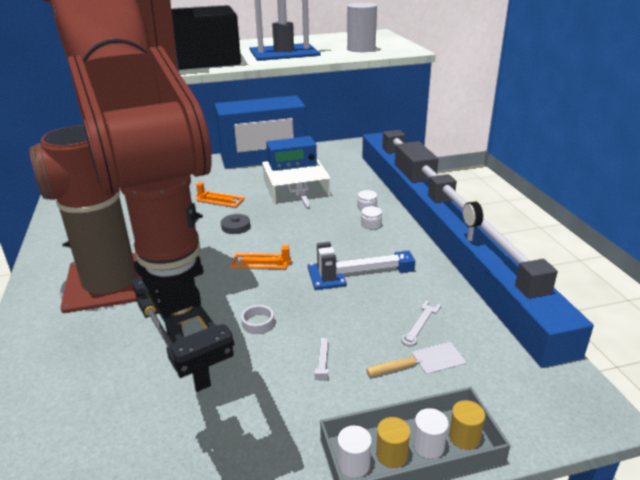

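The pin's tip shows at top px (208,228), sticking out of the riser towards image right. The clevis plate is around (364,243), with lugs at (352,240) and (379,240). There is an orange decoy between them at (318,308). Next I'll measure these.

```bash
python3 - <<'E'
from h import *
p,d=load('top'); C=cloud('top'); S=p.astype(int)
def box(u0,u1,v0,v1,zlo,zhi,name,extra=None):
    sub=C[v0:v1,u0:u1].reshape(-1,3); m=(sub[:,2]>zlo)&(sub[:,2]<zhi)&(d[v0:v1,u0:u1].ravel()>0)
    if extra is not None: m&=extra[v0:v1,u0:u1].ravel()
    q=sub[m]
    r=cv2.minAreaRect(q[:,:2].astype(np.float32)); print(name,len(q),'med',q.mean(0).round(1),'z',np.percentile(q[:,2],[5,50,95]).round(1),'rect',np.round(r[0],1),np.round(r[1],1),round(r[2],2))
    return q
print('table z',[C[v,u].round(1).tolist() for v,u in((200,300),(280,260),(180,220),(290,400))])
q=box(183,212,220,236,6,40,'pin')
vv=np.linalg.svd(q[:,:2]-q[:,:2].mean(0))[2][0]; print('dir',vv, np.degrees(np.arctan2(vv[1],vv[0])))
box(130,183,180,275,50,75,'riser roof')
box(340,390,222,265,5,20,'plate')
box(345,358,225,255,65,95,'lugL'); box(371,387,225,255,65,95,'lugR');box(345,387,222,255,65,95,'lugs all')
box(200,250,300,350,20,50,'weight'); box(290,345,270,345,10,90,'orange')
box(205,290,130,180,30,60,'tins')
for n,(u0,u1,v0,v1) in dict(pin=(70,220,170,290),cl=(325,405,210,275)).items():
    save(cv2.resize(p[v0:v1,u0:u1],None,fx=5 if n=='pin' else 7,fy=5 if n=='pin' else 7,interpolation=cv2.INTER_CUBIC),n+'0.png')
ps,ds=load('side')
a=cv2.resize(ps[155:215,255:335],None,fx=7,fy=7,interpolation=cv2.INTER_CUBIC); b=cv2.resize(ps[230:290,300:380],None,fx=7,fy=7,interpolation=cv2.INTER_CUBIC)
c=cv2.resize(p[170:285,70:220],(560,420),interpolation=cv2.INTER_CUBIC)
save(np.vstack([a,b])[:, :],'x.png'); 
t=cv2.resize(np.hstack([a,b]),(800,300)); e=cv2.resize(np.hstack([p[195:270,150:250],p[205:280,315:415]]),(800,300),interpolation=cv2.INTER_CUBIC); save(np.vstack([t,e]),'mix0.png')
E
```

```text
table z [[626.4, 14.7, 1.0], [442.0, 108.8, -5.4], [677.5, 201.3, 1.9], [413.1, -210.0, -0.5]]
pin 156 med [563.3 256.3  13.4] z [ 7.5 13.6 17.3] rect [559.2 253. ] [24.3 60.5] 2.96
dir [-0.021845    0.99976137] 91.25172569920603
riser roof 3642 med [558.9 339.1  65.2] z [60.9 65.3 69.4] rect [560.5 339.9] [180.9 101.5] 0.58
plate 1004 med [ 516.3 -127.5   12.3] z [ 7.1 12.3 17.3] rect [ 520.2 -133.8] [111.2  95.7] 82.76
lugL 99 med [ 523.2 -100.7   78.9] z [70.7 79.4 83.5] rect [ 523.9 -100.7] [11.3 35.7] 88.92
lugR 107 med [ 520.1 -157.3   79.6] z [74.3 80.1 84.2] rect [ 520.1 -152.8] [24.6 34.2] 88.22
lugs all 371 med [ 521.5 -129.6   78.7] z [72.2 79.1 83.5] rect [ 522.2 -130.1] [70.  35.3] 86.69
weight 947 med [337.5 179.4  24.4] z [20.4 23.3 34.6] rect [337.7 180.4] [82.7 81.4] 71.22
orange 736 med [384.8 -25.   17.9] z [10.4 13.7 51.3] rect [378.7 -23. ] [ 61.6 149.4] 71.13
tins 1047 med [721.9 133.   43.7] z [33.1 44.7 49.4] rect [723.1 133.1] [160.4  59. ] 78.03
```

View pics/mix0.png

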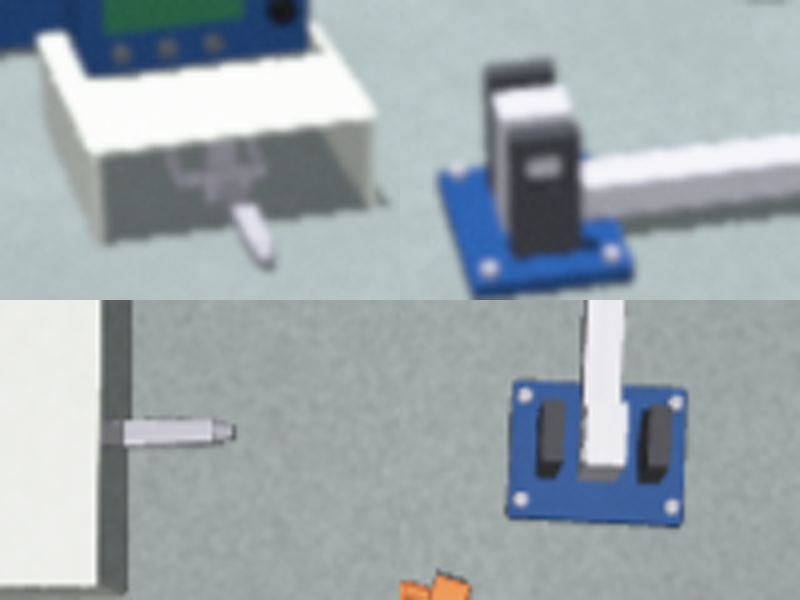

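Top half: the pin lies under the riser with its loop open, and the far lug's hole is visible. Bottom half (4× top crops): the shank axis runs from about px (181,228.2) to (208.7,228). The plate corners are at (343.5,225), (386.8,227), (385.3,261.3) and (341.8,259.3).

```bash
cat >> h.py <<'E'
def ray(n,u,v,z):
    """pixel -> world point on the plane at height z"""
    a=px2w(n,u,v,500.); b=px2w(n,u,v,1500.); t=(z-a[2])/(b[2]-a[2]); return a+t*(b-a)
E
python3 - <<'E'
from h import *
for u,v,z in((181.25,228.25,14),(203.25,227.6,14),(208.75,228,7)): print('pin',ray('top',u,v,z).round(1))
K=np.array([ray('top',u,v,12) for u,v in((343.5,225),(386.75,227),(385.25,261.25),(341.75,259.25))]); print('plate',K.round(1),K.mean(0).round(1))
e1=K[1]-K[0];e2=K[2]-K[3];e3=K[3]-K[0];e4=K[2]-K[1]
for e in(e1,e2,e3,e4): print(np.linalg.norm(e).round(1),np.degrees(np.arctan2(e[1],e[0])).round(2))
# lug tops by colour (dark) in top image within height 70-90
p,d=load('top');C=cloud('top')
# subpixel: upscale crop edges for the pin, columns 183..203
g=p.mean(2)
for u in range(182,206,3):
    col=g[218:238,u]; print(u,col.astype(int).tolist())
for v in(232,236,240,244): print(v,g[v,342:390].astype(int).tolist())
E
```

```text
pin [562.1 287.   14. ]
pin [562.7 236.6  14. ]
pin [562.9 225.3   7. ]
plate [[ 563.3  -84.7   12. ]
 [ 556.9 -183.6   12. ]
 [ 478.  -177.4   12. ]
 [ 484.3  -78.8   12. ]] [ 520.6 -131.1   12. ]
99.2 -93.73
98.8 -93.68
79.3 175.75
79.2 175.5
182 [93, 94, 95, 96, 95, 94, 93, 183, 202, 201, 201, 204, 215, 148, 140, 155, 155, 155, 155, 154]
185 [162, 159, 158, 160, 161, 162, 164, 199, 204, 202, 202, 205, 213, 154, 154, 168, 170, 167, 165, 162]
188 [159, 161, 165, 165, 163, 164, 148, 198, 205, 203, 203, 206, 186, 136, 148, 159, 156, 157, 160, 160]
191 [162, 162, 162, 162, 160, 158, 146, 186, 202, 203, 203, 207, 182, 133, 147, 160, 161, 162, 160, 161]
194 [159, 164, 164, 162, 162, 163, 139, 184, 203, 204, 204, 208, 164, 131, 154, 163, 163, 163, 160, 159]
197 [164, 164, 163, 166, 165, 163, 152, 188, 203, 204, 205, 209, 154, 124, 148, 157, 160, 164, 165, 165]
200 [162, 165, 163, 161, 161, 162, 166, 193, 203, 205, 206, 210, 145, 120, 155, 165, 165, 166, 166, 165]
203 [157, 161, 163, 163, 161, 158, 148, 142, 162, 176, 160, 147, 112, 132, 156, 160, 160, 160, 159, 161]
232 [142, 108, 102, 10
[... 191 characters left out ...]
 155, 161, 162]
236 [95, 99, 103, 103, 104, 104, 103, 60, 64, 86, 89, 90, 89, 89, 102, 105, 105, 101, 129, 182, 233, 237, 236, 237, 237, 236, 237, 236, 234, 218, 134, 103, 91, 53, 41, 71, 87, 89, 90, 89, 92, 101, 103, 104, 107, 156, 163, 167]
240 [100, 102, 105, 104, 103, 104, 104, 66, 74, 89, 90, 90, 90, 92, 103, 104, 105, 100, 114, 204, 235, 237, 237, 238, 237, 237, 237, 236, 234, 193, 123, 103, 67, 42, 46, 73, 88, 88, 89, 90, 92, 102, 103, 102, 124, 154, 163, 164]
244 [112, 104, 104, 105, 104, 104, 103, 58, 65, 86, 90, 90, 91, 92, 102, 104, 104, 100, 165, 209, 236, 238, 238, 238, 238, 237, 237, 236, 235, 176, 115, 103, 62, 40, 39, 84, 89, 89, 90, 90, 95, 105, 106, 100, 127, 158, 161, 160]
```

send_rows(commands=[{"x":37.4,"y":84.1,"z":-3,"az":1.264,"grip":1},{"x":37.4,"y":84.1,"z":-3,"az":1.264,"grip":1},{"x":37.4,"y":84.1,"z":-3,"az":1.264,"grip":1},{"x":37.4,"y":84.1,"z":-3,"az":1.264,"grip":1},{"x":37.4,"y":84.1,"z":-3,"az":1.264,"grip":1},{"x":37.4,"y":84.1,"z":-3,"az":1.264,"grip":1},{"x":37.4,"y":84.1,"z":-3,"az":1.264,"grip":1},{"x":37.4,"y":84.1,"z":-3,"az":1.264,"grip":1},{"x":37.4,"y":84.1,"z":-3,"az":1.264,"grip":1},{"x":37.4,"y":84.1,"z":-3,"az":1.264,"grip":1},{"x":37.4,"y":84.1,"z":-3,"az":1.264,"grip":1},{"x":37.4,"y":84.1,"z":-3,"az":1.264,"grip":1}])

```text
$.commands[0]: bad value
```

send_rows(commands=[{"ax":0.0,"ay":0.0,"az":0.12,"x":1.7,"y":3.8,"z":0.0,"grip":1.0}])

```text
t: 0.18
ee_pos: [203.0, -561.1, 209.3]
ee_rot: [-3.141, 0.002, 0.422]
ft_force: [0.1, 0.7, 0.9]
gripper_width: 87.1
```

send_rows(commands=[{"ax":0.0,"ay":0.0,"az":1.144,"x":35.7,"y":80.3,"z":0.0,"grip":1.0},{"ax":0.0,"ay":0.0,"az":1.144,"x":35.7,"y":80.3,"z":0.0,"grip":1.0},{"ax":0.0,"ay":0.0,"az":1.144,"x":35.7,"y":80.3,"z":0.0,"grip":1.0},{"ax":0.0,"ay":0.0,"az":1.144,"x":35.7,"y":80.3,"z":0.0,"grip":1.0},{"ax":0.0,"ay":0.0,"az":1.144,"x":35.7,"y":80.3,"z":0.0,"grip":1.0},{"ax":0.0,"ay":0.0,"az":1.144,"x":35.7,"y":80.3,"z":0.0,"grip":1.0},{"ax":0.0,"ay":0.0,"az":1.144,"x":35.7,"y":80.3,"z":0.0,"grip":1.0},{"ax":0.0,"ay":0.0,"az":1.144,"x":35.7,"y":80.3,"z":0.0,"grip":1.0},{"ax":0.0,"ay":0.0,"az":1.144,"x":35.7,"y":80.3,"z":0.0,"grip":1.0},{"ax":0.0,"ay":0.0,"az":1.144,"x":35.7,"y":80.3,"z":0.0,"grip":1.0},{"ax":0.0,"ay":0.0,"az":1.144,"x":35.7,"y":80.3,"z":0.0,"grip":1.0},{"ax":0.0,"ay":0.0,"az":1.144,"x":35.7,"y":80.3,"z":0.0,"grip":1.0}])

```text
t: 1.18
ee_pos: [409.0, -98.9, 211.5]
ee_rot: [3.141, 0.0, 1.571]
ft_force: [1.2, -0.2, -1.3]
gripper_width: 86.7
```

send_rows(commands=[{"ax":0.0,"ay":0.0,"az":0.0,"x":15.4,"y":34.5,"z":-10.0,"grip":1.0},{"ax":0.0,"ay":0.0,"az":0.0,"x":15.4,"y":34.5,"z":-10.0,"grip":1.0},{"ax":0.0,"ay":0.0,"az":0.0,"x":15.4,"y":34.5,"z":-10.0,"grip":1.0},{"ax":0.0,"ay":0.0,"az":0.0,"x":15.4,"y":34.5,"z":-10.0,"grip":1.0},{"ax":0.0,"ay":0.0,"az":0.0,"x":15.4,"y":34.5,"z":-10.0,"grip":1.0},{"ax":0.0,"ay":0.0,"az":0.0,"x":15.4,"y":34.5,"z":-10.0,"grip":1.0},{"ax":0.0,"ay":0.0,"az":0.0,"x":15.4,"y":34.5,"z":-10.0,"grip":1.0},{"ax":0.0,"ay":0.0,"az":0.0,"x":15.4,"y":34.5,"z":-10.0,"grip":1.0},{"ax":0.0,"ay":0.0,"az":0.0,"x":15.4,"y":34.5,"z":-10.0,"grip":1.0},{"ax":0.0,"ay":0.0,"az":0.0,"x":15.4,"y":34.5,"z":-10.0,"grip":1.0},{"ax":0.0,"ay":0.0,"az":0.0,"x":15.4,"y":34.5,"z":-10.0,"grip":1.0},{"ax":0.0,"ay":0.0,"az":0.0,"x":15.4,"y":34.5,"z":-10.0,"grip":1.0}])

```text
t: 2.18
ee_pos: [562.0, 244.4, 110.3]
ee_rot: [-3.139, 0.001, 1.573]
ft_force: [-0.3, 0.0, -0.5]
gripper_width: 86.8
```

send_rows(commands=[{"ax":0.0,"ay":0.0,"az":0.0,"x":0.0,"y":0.0,"z":-4.0,"grip":1.0},{"ax":0.0,"ay":0.0,"az":0.0,"x":0.0,"y":0.0,"z":-7.0,"grip":1.0},{"ax":0.0,"ay":0.0,"az":0.0,"x":0.0,"y":0.0,"z":-9.0,"grip":1.0},{"ax":0.0,"ay":0.0,"az":0.0,"x":0.0,"y":0.0,"z":-9.0,"grip":0.0},{"ax":0.0,"ay":0.0,"az":0.0,"x":0.0,"y":0.0,"z":-9.0,"grip":-0.5},{"ax":0.0,"ay":0.0,"az":0.0,"x":0.0,"y":0.0,"z":-9.0,"grip":-0.8},{"ax":0.0,"ay":0.0,"az":0.0,"x":0.0,"y":0.0,"z":-9.0,"grip":-1.0},{"ax":0.0,"ay":0.0,"az":0.0,"x":0.0,"y":0.0,"z":-9.0,"grip":-1.0},{"ax":0.0,"ay":0.0,"az":0.0,"x":0.0,"y":0.0,"z":-9.0,"grip":-1.0},{"ax":0.0,"ay":0.0,"az":0.0,"x":0.0,"y":0.0,"z":-9.0,"grip":-1.0}], squeeze=20)

```text
t: 3.02
ee_pos: [563.6, 244.2, 22.7]
ee_rot: [3.14, -0.0, 1.571]
ft_force: [0.5, 0.1, -0.2]
gripper_width: 48.1
```

send_rows(commands=[{"ax":0.0,"ay":0.0,"az":0.0,"x":0.0,"y":0.0,"z":0.0,"grip":-1.0},{"ax":0.0,"ay":0.0,"az":0.0,"x":0.0,"y":0.0,"z":0.0,"grip":-1.0},{"ax":0.0,"ay":0.0,"az":0.0,"x":0.0,"y":0.0,"z":0.0,"grip":-1.0},{"ax":0.0,"ay":0.0,"az":0.0,"x":0.0,"y":0.0,"z":0.0,"grip":-1.0},{"ax":0.0,"ay":0.0,"az":0.0,"x":0.0,"y":0.0,"z":0.0,"grip":-1.0},{"ax":0.0,"ay":0.0,"az":0.0,"x":0.0,"y":0.0,"z":0.0,"grip":-1.0},{"ax":0.0,"ay":0.0,"az":0.0,"x":0.0,"y":0.0,"z":0.0,"grip":-1.0},{"ax":0.0,"ay":0.0,"az":0.0,"x":0.0,"y":0.0,"z":0.0,"grip":-1.0}])

```text
t: 3.68
ee_pos: [562.8, 244.1, 21.5]
ee_rot: [-3.141, 0.0, 1.571]
ft_force: [0.2, -0.5, 0.0]
gripper_width: 1.7
```

```bash
python3 - <<'E'
from h import *
p,d=grab('top'); q,_=grab('side')
a=cv2.resize(p[190:265,150:250],(400,300),interpolation=cv2.INTER_CUBIC); b=cv2.resize(q[155:215,255:335],(400,300),interpolation=cv2.INTER_CUBIC)
save(np.hstack([a,b]),'g1.png'); print(robot.state())
print(w2px('side',[562.8,244,5]),w2px('top',[562.8,244,5]))
E
```

```text
{'t': 3.7833, 'joint_positions': array([ 2.80674044e-01,  3.94105501e-01,  1.69303663e+00, -1.59614955e-05,
        1.05448423e+00,  2.80656663e-01]), 'joint_velocities': array([-0.00032111,  0.00120282,  0.00028543,  0.00185836,  0.00150641,
        0.00196887]), 'joint_efforts': array([ 2.78365711e-03, -5.17201710e+01, -3.29642951e+01,  7.29015190e-02,
        1.53890555e-02,  3.56484156e-05]), 'ee_pos': array([562.88008734, 244.06531039,  21.51376458]), 'ee_rot': array([-3.14156411e+00,  2.26744641e-05,  1.57082159e+00]), 'ft_force': array([-0.63301945, -0.67428607,  0.48070929]), 'ft_torque': array([-0.02797677, -0.07347271, -0.03464782]), 'gripper_width': 1.0527038439064405}
(np.float64(306.3479637369609), np.float64(205.233239781687)) (np.float64(200.81053075717927), np.float64(228.326461810966))
```

View pics/g1.png

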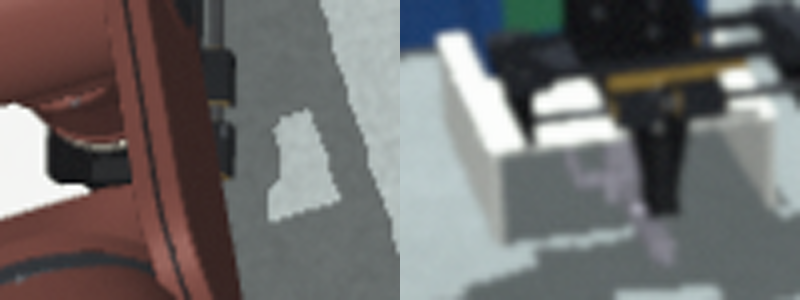

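The fingers closed beside or above the pin: fingertips at side px (307,198), while the pin tip is still at (308,208). Next I'll compare both cameras on the same points.

```bash
python3 - <<'E'
from h import *
print('pin tip side->', ray('side',308,208,7).round(1),'mid',ray('side',304,200,14).round(1), 'base', ray('side',302,196,14).round(1))
print('proj tip', w2px('side',[562.9,225.3,7]),'lip',w2px('side',[562,289,65]),w2px('side',[562.5,280,14]))
C=cloud('side'); p,d=load('side')
for v in range(186,212,2): print(v,[tuple(C[v,u].round(0).astype(int)) for u in range(302,314,2)])
E
```

```text
pin tip side-> [562.5 221.5   7. ] mid [560.2 262.8  14. ] base [560.6 291.   14. ]
proj tip (np.float64(307.8292495728273), np.float64(207.41777301243582)) lip (np.float64(302.08418800106244), np.float64(181.3368169938582)) (np.float64(303.42037644555904), np.float64(197.46068786999479))
186 [(np.int64(551), np.int64(242), np.int64(73)), (np.int64(555), np.int64(232), np.int64(77)), (np.int64(561), np.int64(233), np.int64(75)), (np.int64(567), np.int64(232), np.int64(75)), (np.int64(574), np.int64(236), np.int64(72)), (np.int64(615), np.int64(381), np.int64(-1))]
188 [(np.int64(552), np.int64(248), np.int64(63)), (np.int64(555), np.int64(232), np.int64(70)), (np.int64(560), np.int64(230), np.int64(70)), (np.int64(567), np.int64(235), np.int64(67)), (np.int64(573), np.int64(234), np.int64(67)), (np.int64(609), np.int64(358), np.int64(3))]
190 [(np.int64(570), np.int64(330), np.int64(15)), (np.int64(553), np.int64(228), np.int64(66)), (np.int64(562), np.int64(238), np.int64(60)), (np.int64(566), np.int64(231), np.int64(62)), (np.int64(573), np.int64(232), np.int64(61)), (np.int64(605)
[... 2105 characters left out ...]
, np.int64(8)), (np.int64(565), np.int64(231), np.int64(8)), (np.int64(573), np.int64(238), np.int64(4)), (np.int64(579), np.int64(238), np.int64(3))]
208 [(np.int64(548), np.int64(238), np.int64(1)), (np.int64(551), np.int64(226), np.int64(6)), (np.int64(560), np.int64(236), np.int64(0)), (np.int64(564), np.int64(228), np.int64(3)), (np.int64(570), np.int64(226), np.int64(4)), (np.int64(575), np.int64(220), np.int64(6))]
210 [(np.int64(543), np.int64(219), np.int64(4)), (np.int64(550), np.int64(223), np.int64(1)), (np.int64(556), np.int64(222), np.int64(1)), (np.int64(561), np.int64(217), np.int64(2)), (np.int64(567), np.int64(214), np.int64(4)), (np.int64(572), np.int64(211), np.int64(4))]
```

```bash
python3 - <<'E'
from h import *
print(robot.tip_extent)
C=cloud('side'); p,d=load('side')
# finger tip sub-edge
for u in(306,308): print(u,[(v,p[v,u].tolist(),int(C[v,u,2])) for v in range(193,203)])
print([w2px('side',[562.8,236,z]) for z in (4,20,38,60)])
E
```

```text
17.0
306 [(193, [29, 31, 33], 51), (194, [31, 32, 34], 48), (195, [27, 28, 30], 41), (196, [28, 28, 31], 41), (197, [37, 39, 42], 42), (198, [71, 73, 77], 14), (199, [101, 102, 109], 18), (200, [116, 117, 126], 17), (201, [119, 120, 129], 14), (202, [123, 123, 131], 20)]
308 [(193, [30, 32, 33], 51), (194, [29, 30, 33], 48), (195, [29, 33, 33], 41), (196, [31, 34, 35], 38), (197, [47, 49, 51], 36), (198, [77, 82, 83], 1), (199, [97, 102, 104], 0), (200, [102, 107, 111], 1), (201, [109, 112, 118], 18), (202, [117, 118, 125], 15)]
[(np.float64(306.9805422906973), np.float64(206.70443761071863)), (np.float64(306.8409034831016), np.float64(202.02799655027067)), (np.float64(306.68217684883484), np.float64(196.71231273248074)), (np.float64(306.4857890858812), np.float64(190.1353746000304))]
```

send_rows(commands=[{"ax":0.0,"ay":0.0,"az":0.0,"x":0.0,"y":0.0,"z":0.0,"grip":0.2},{"ax":0.0,"ay":0.0,"az":0.0,"x":0.0,"y":0.0,"z":0.0,"grip":0.2},{"ax":0.0,"ay":0.0,"az":0.0,"x":0.0,"y":0.0,"z":0.0,"grip":0.2},{"ax":0.0,"ay":0.0,"az":0.0,"x":0.0,"y":0.0,"z":0.0,"grip":0.2},{"ax":0.0,"ay":0.0,"az":0.0,"x":0.0,"y":0.0,"z":0.0,"grip":0.2},{"ax":0.0,"ay":0.0,"az":0.0,"x":0.0,"y":0.0,"z":0.0,"grip":0.2},{"ax":0.0,"ay":0.0,"az":0.0,"x":0.0,"y":0.0,"z":0.0,"grip":0.2},{"ax":0.0,"ay":0.0,"az":0.0,"x":0.0,"y":0.0,"z":0.0,"grip":0.2},{"ax":0.0,"ay":0.0,"az":0.0,"x":0.0,"y":0.0,"z":0.0,"grip":0.2},{"ax":0.0,"ay":0.0,"az":0.0,"x":0.0,"y":0.0,"z":0.0,"grip":0.2}])

```text
t: 4.62
ee_pos: [562.9, 244.1, 21.5]
ee_rot: [-3.142, -0.0, 1.571]
ft_force: [-0.2, 0.4, -0.5]
gripper_width: 50.8
```

```bash
python3 - <<'E'
from h import *
q,_=grab('side'); s=robot.state(); print(s['ee_pos'],s['gripper_width'])
save(cv2.resize(q[150:225,255:355],(800,600),interpolation=cv2.INTER_CUBIC),'g2.png')
E
```

```text
[562.86604701 244.07007881  21.53528627] 51.21951027701594
```

View pics/g2.png

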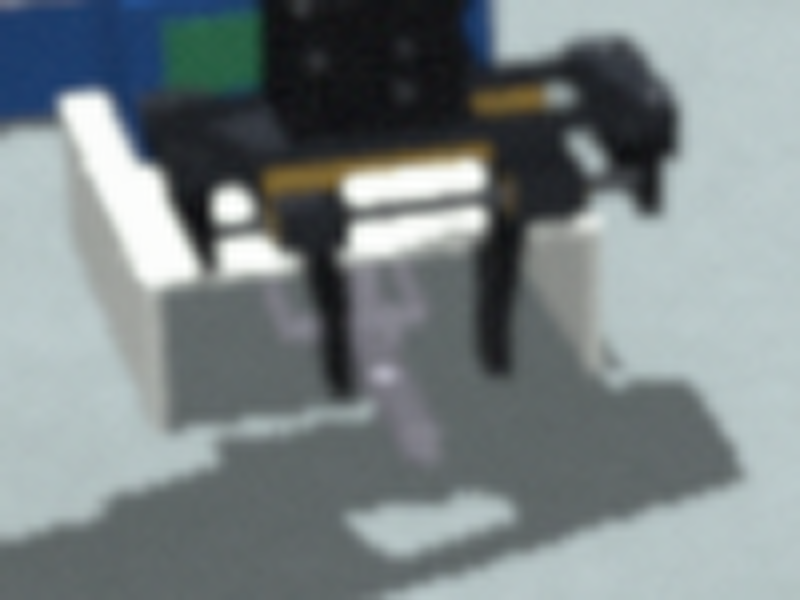

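```bash
python3 - <<'E'
from h import *
print('start tips exp',[np.round(w2px('side',[188.6+s*.3*50,-595-s*.95*50,z]),1).tolist() for s in(-1,1) for z in (193.5,225)])
for nm,(u,v) in dict(L=(297.5,199),R=(316.9,196.9)).items():
    a=px2w('side',u,v,500.);b=px2w('side',u,v,1500.)
    for y in(225,234.5,244): 
        t=(y-a[1])/(b[1]-a[1]); print(nm,y,(a+t*(b-a)).round(1))
C=cloud('side');
for u in (297,298,316,317): print(u,[C[v,u].round(0).astype(int).tolist() for v in (186,189,192,195)])
E
```

```text
start tips exp [[179.4, 360.8], [176.4, 345.4], [204.2, 402.8], [201.4, 386.7]]
L 225 [532.  225.   40.2]
L 234.5 [534.  234.5  35.2]
L 244 [536.  244.   30.3]
R 225 [591.7 225.   38.5]
R 234.5 [594.1 234.5  33.5]
R 244 [596.5 244.   28.6]
297 [[535, 241, 75], [533, 229, 71], [533, 234, 59], [532, 232, 50]]
298 [[538, 239, 76], [536, 231, 70], [538, 240, 55], [537, 239, 46]]
316 [[593, 237, 69], [592, 235, 60], [592, 237, 49], [592, 238, 39]]
317 [[595, 236, 69], [594, 230, 62], [594, 232, 51], [595, 235, 40]]
```

The side view shows the fingertips about 32 mm higher than the reported pose implies: 36 mm instead of 4.5 mm. The first picture shows the same offset, so I take tip z ≈ ee_z + 14. I'll go down in small steps and watch the force.

send_rows(commands=[{"ax":0.0,"ay":0.0,"az":0.0,"x":0.0,"y":0.0,"z":-1.5,"grip":0.2},{"ax":0.0,"ay":0.0,"az":0.0,"x":0.0,"y":0.0,"z":-2.5,"grip":0.2},{"ax":0.0,"ay":0.0,"az":0.0,"x":0.0,"y":0.0,"z":-2.8,"grip":0.2},{"ax":0.0,"ay":0.0,"az":0.0,"x":0.0,"y":0.0,"z":-2.9,"grip":0.2},{"ax":0.0,"ay":0.0,"az":0.0,"x":0.0,"y":0.0,"z":-2.9,"grip":0.2}])

```text
t: 5.08
ee_pos: [562.4, 243.9, -8.0]
ee_rot: [-3.14, 0.0, 1.571]
ft_force: [-0.4, 0.2, 0.2]
gripper_width: 52.4
```

```bash
python3 - <<'E'
from h import *
q,_=grab('side'); s=robot.state(); print(s['ee_pos'],s['ft_force'])
g=q.mean(2).astype(int)
for u in(297,298,317): print(u,[(v,g[v,u]) for v in range(198,214)])
print([np.round(w2px('side',[534,234.5,z]),1).tolist() for z in(0,5,10)],[np.round(w2px('side',[594,234.5,z]),1).tolist() for z in(0,5,10)])
E
```

```text
[562.9051557  244.09684111  -7.41218721] [-0.41783915 -0.46939905  0.34082188]
297 [(198, np.int64(31)), (199, np.int64(30)), (200, np.int64(30)), (201, np.int64(32)), (202, np.int64(27)), (203, np.int64(26)), (204, np.int64(25)), (205, np.int64(27)), (206, np.int64(31)), (207, np.int64(49)), (208, np.int64(69)), (209, np.int64(90)), (210, np.int64(100)), (211, np.int64(101)), (212, np.int64(101)), (213, np.int64(101))]
298 [(198, np.int64(54)), (199, np.int64(55)), (200, np.int64(60)), (201, np.int64(71)), (202, np.int64(63)), (203, np.int64(50)), (204, np.int64(43)), (205, np.int64(44)), (206, np.int64(45)), (207, np.int64(52)), (208, np.int64(73)), (209, np.int64(92)), (210, np.int64(100)), (211, np.int64(99)), (212, np.int64(102)), (213, np.int64(105))]
317 [(198, np.int64(27)), (199, np.int64(30)), (200, np.int64(29)), (201, np.int64(26)), (202, np.int64(31)), (203, np.int64(30)), (204, np.int64(37)), (205, np.int64(63)), (206, np.int64(87)), (207, np.int64(97)), (208, np.int64(98)), (209, np.int64(101)), (210, np.int64(101)), (211, np.int64(108)), (212, np.int64(133)), (213, np.int64(163))]
[[297.9, 209.4], [297.8, 207.9], [297.8, 206.4]] [[317.1, 206.7], [317.0, 205.3], [317.0, 203.8]]
```

send_rows(commands=[{"ax":0.0,"ay":0.0,"az":0.0,"x":0.0,"y":0.0,"z":-0.1,"grip":-1.0},{"ax":0.0,"ay":0.0,"az":0.0,"x":0.0,"y":0.0,"z":-0.1,"grip":-1.0},{"ax":0.0,"ay":0.0,"az":0.0,"x":0.0,"y":0.0,"z":-0.1,"grip":-1.0},{"ax":0.0,"ay":0.0,"az":0.0,"x":0.0,"y":0.0,"z":-0.1,"grip":-1.0},{"ax":0.0,"ay":0.0,"az":0.0,"x":0.0,"y":0.0,"z":-0.1,"grip":-1.0},{"ax":0.0,"ay":0.0,"az":0.0,"x":0.0,"y":0.0,"z":-0.1,"grip":-1.0},{"ax":0.0,"ay":0.0,"az":0.0,"x":0.0,"y":0.0,"z":-0.1,"grip":-1.0},{"ax":0.0,"ay":0.0,"az":0.0,"x":0.0,"y":0.0,"z":-0.1,"grip":-1.0},{"ax":0.0,"ay":0.0,"az":0.0,"x":0.0,"y":0.0,"z":-0.1,"grip":-1.0},{"ax":0.0,"ay":0.0,"az":0.0,"x":0.0,"y":0.0,"z":-0.1,"grip":-1.0}], squeeze=20)

```text
t: 5.97
ee_pos: [562.8, 244.0, -8.4]
ee_rot: [-3.141, 0.0, 1.571]
ft_force: [-0.8, 0.0, 0.8]
gripper_width: 13.5
```

The pin is gripped, with the opening at 13.5 mm. Now I'll pull it straight out by 205 mm.

send_rows(commands=[{"ax":0.0,"ay":0.0,"az":0.0,"x":0.0,"y":-1.0,"z":0.0,"grip":-1.0},{"ax":0.0,"ay":0.0,"az":0.0,"x":0.0,"y":-3.0,"z":0.0,"grip":-1.0},{"ax":0.0,"ay":0.0,"az":0.0,"x":0.0,"y":-5.0,"z":0.0,"grip":-1.0},{"ax":0.0,"ay":0.0,"az":0.0,"x":0.0,"y":-7.0,"z":0.0,"grip":-1.0},{"ax":0.0,"ay":0.0,"az":0.0,"x":0.0,"y":-9.0,"z":0.0,"grip":-1.0},{"ax":0.0,"ay":0.0,"az":0.0,"x":0.0,"y":-11.0,"z":0.0,"grip":-1.0},{"ax":0.0,"ay":0.0,"az":0.0,"x":0.0,"y":-13.0,"z":0.0,"grip":-1.0},{"ax":0.0,"ay":0.0,"az":0.0,"x":0.0,"y":-15.0,"z":0.0,"grip":-1.0},{"ax":0.0,"ay":0.0,"az":0.0,"x":0.0,"y":-17.0,"z":0.0,"grip":-1.0},{"ax":0.0,"ay":0.0,"az":0.0,"x":0.0,"y":-19.0,"z":0.0,"grip":-1.0},{"ax":0.0,"ay":0.0,"az":0.0,"x":0.0,"y":-20.5,"z":0.0,"grip":-1.0},{"ax":0.0,"ay":0.0,"az":0.0,"x":0.0,"y":-20.5,"z":0.0,"grip":-1.0}])

```text
t: 6.97
ee_pos: [563.0, 35.8, -8.4]
ee_rot: [3.141, 0.002, 1.568]
ft_force: [0.4, -2.0, -0.7]
gripper_width: 13.6
```

send_rows(commands=[{"ax":0.0,"ay":0.0,"az":0.0,"x":0.0,"y":0.0,"z":0.0,"grip":-0.2},{"ax":0.0,"ay":0.0,"az":0.0,"x":0.0,"y":0.0,"z":0.0,"grip":-0.2},{"ax":0.0,"ay":0.0,"az":0.0,"x":0.0,"y":0.0,"z":0.0,"grip":-0.2},{"ax":0.0,"ay":0.0,"az":0.0,"x":0.0,"y":0.0,"z":0.0,"grip":-0.2},{"ax":0.0,"ay":0.0,"az":0.0,"x":0.0,"y":0.0,"z":3.0,"grip":-0.2},{"ax":0.0,"ay":0.0,"az":0.0,"x":0.0,"y":0.0,"z":7.0,"grip":-0.2},{"ax":0.0,"ay":0.0,"az":0.0,"x":0.0,"y":0.0,"z":10.0,"grip":-0.2},{"ax":0.0,"ay":0.0,"az":0.0,"x":0.0,"y":0.0,"z":10.0,"grip":-0.2}])

```text
t: 7.63
ee_pos: [568.0, 39.6, 99.1]
ee_rot: [3.13, 0.001, 1.572]
ft_force: [1.8, -0.3, 1.9]
gripper_width: 34.5
```

```bash
python3 - <<'E'
from h import *
q,_=grab('side'); p,_=grab('top'); s=robot.state(); print(s['ee_pos'],s['ft_force'],s['gripper_width'])
print(np.round(w2px('side',[562,100,10]),0),np.round(w2px('top',[562,100,10]),0))
a=cv2.resize(q[170:270,250:383],(532,400),interpolation=cv2.INTER_CUBIC)
b=cv2.resize(p[180:280,175:308],(532,400),interpolation=cv2.INTER_CUBIC)
save(np.hstack([a[:,:400],b[:,:400]]),'g3.png')
E
```

```text
[564.32078943  39.69803554  93.38511362] [-0.20098824  0.4003078  -0.87427022] 34.36160868898277
[318. 227.] [263. 227.]
```

View pics/g3.png

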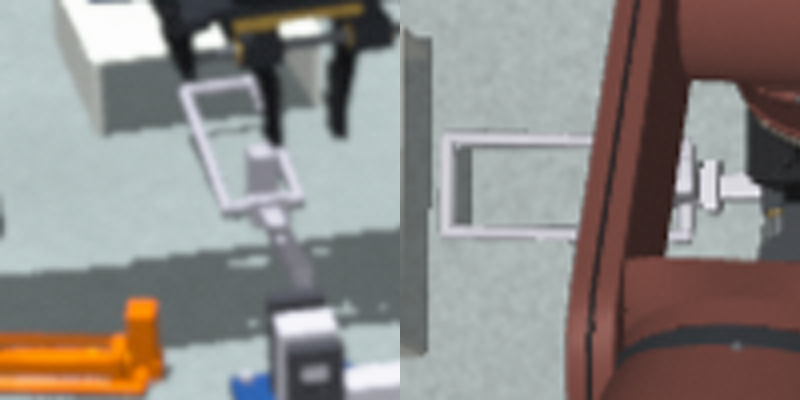

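Pin fully out with its loop still open. In the top crop, the collar is at about px (252.2,226.3) and the bar at (187,226.4). Next I'll work out the tab position.

```bash
python3 - <<'E'
from h import *
print('collar',ray('top',252.2,226.3,21).round(1),'bar',ray('top',187,226.4,39).round(1))
print('legs',ray('top',200,214.6,37).round(1),ray('top',200,238.2,37).round(1),ray('top',245,215.5,15).round(1))
C=cloud('side');m=(C[...,2]>38)&(C[...,2]<58)&(abs(C[...,0]-562)<20)&(abs(C[...,1]-140)<25);print(m.sum(),C[m].mean(0),C[m].min(0),C[m].max(0))
# side tab top: crop px (262,150)/4+(250,170)
print('tab top side',ray('side',250+262/4,170+150/4,51).round(1))
E
```

```text
collar [562.4 123.7  21. ] bar [561.5 268.2  39. ]
legs [588.4 239.7  37. ] [534.4 239.   37. ] [589.  140.9  15. ]
53 [561.3954679  135.14518846  47.42463134] [552.60420049 123.36813135  38.41229903] [571.80757748 149.75885664  56.00443519]
tab top side [565.1 138.1  51. ]
```

send_rows(commands=[{"ax":0.0,"ay":0.0,"az":0.0,"x":-0.1,"y":4.0,"z":0.0,"grip":0.0},{"ax":0.0,"ay":0.0,"az":0.0,"x":-0.1,"y":8.0,"z":0.0,"grip":0.0},{"ax":0.0,"ay":0.0,"az":0.0,"x":-0.1,"y":10.0,"z":0.0,"grip":0.0},{"ax":0.0,"ay":0.0,"az":0.0,"x":-0.1,"y":10.0,"z":0.0,"grip":0.0},{"ax":0.0,"ay":0.0,"az":0.0,"x":-0.1,"y":10.0,"z":-3.0,"grip":0.0},{"ax":0.0,"ay":0.0,"az":0.0,"x":-0.1,"y":10.0,"z":-6.0,"grip":0.0},{"ax":0.0,"ay":0.0,"az":0.0,"x":-0.1,"y":10.0,"z":-7.5,"grip":0.0},{"ax":0.0,"ay":0.0,"az":0.0,"x":-0.1,"y":10.0,"z":-8.4,"grip":0.0},{"ax":0.0,"ay":0.0,"az":0.0,"x":-0.1,"y":10.0,"z":-8.4,"grip":0.0}])

```text
t: 8.48
ee_pos: [558.8, 138.4, 3.8]
ee_rot: [-3.135, 0.001, 1.571]
ft_force: [-0.5, 0.6, -0.2]
gripper_width: 43.4
```

send_rows(commands=[{"ax":0.0,"ay":0.0,"az":0.0,"x":0.0,"y":0.0,"z":0.0,"grip":-1.0},{"ax":0.0,"ay":0.0,"az":0.0,"x":0.0,"y":0.0,"z":0.0,"grip":-1.0},{"ax":0.0,"ay":0.0,"az":0.0,"x":0.0,"y":0.0,"z":0.0,"grip":-1.0},{"ax":0.0,"ay":0.0,"az":0.0,"x":0.0,"y":0.0,"z":0.0,"grip":-1.0},{"ax":0.0,"ay":0.0,"az":0.0,"x":0.0,"y":0.0,"z":0.0,"grip":-1.0},{"ax":0.0,"ay":0.0,"az":0.0,"x":0.0,"y":0.0,"z":0.0,"grip":-1.0},{"ax":0.0,"ay":0.0,"az":0.0,"x":0.0,"y":0.0,"z":0.0,"grip":-1.0},{"ax":0.0,"ay":0.0,"az":0.0,"x":0.0,"y":0.0,"z":0.0,"grip":-1.0}], squeeze=45)

```text
t: 9.15
ee_pos: [562.8, 139.1, 8.7]
ee_rot: [3.14, -0.0, 1.571]
ft_force: [0.1, -0.1, 5.5]
gripper_width: 19.4
```

send_rows(commands=[{"ax":0.0,"ay":0.0,"az":0.0,"x":0.0,"y":0.0,"z":1.0,"grip":-1.0},{"ax":0.0,"ay":0.0,"az":0.0,"x":0.0,"y":0.0,"z":2.5,"grip":-1.0},{"ax":0.0,"ay":0.0,"az":0.0,"x":0.0,"y":0.0,"z":4.0,"grip":-1.0},{"ax":0.0,"ay":0.0,"az":-0.01,"x":-0.5,"y":-1.0,"z":5.3,"grip":-1.0},{"ax":0.0,"ay":0.0,"az":-0.02,"x":-1.0,"y":-3.0,"z":5.3,"grip":-1.0},{"ax":0.0,"ay":0.0,"az":-0.04,"x":-1.7,"y":-5.0,"z":5.3,"grip":-1.0},{"ax":0.0,"ay":0.0,"az":-0.06,"x":-2.4,"y":-7.0,"z":5.3,"grip":-1.0},{"ax":0.0,"ay":0.0,"az":-0.06,"x":-2.9,"y":-8.6,"z":5.3,"grip":-1.0},{"ax":0.0,"ay":0.0,"az":-0.06,"x":-3.1,"y":-9.5,"z":5.3,"grip":-1.0},{"ax":0.0,"ay":0.0,"az":-0.06,"x":-3.1,"y":-9.5,"z":5.3,"grip":-1.0},{"ax":0.0,"ay":0.0,"az":-0.06,"x":-3.1,"y":-9.5,"z":5.3,"grip":-1.0},{"ax":0.0,"ay":0.0,"az":-0.06,"x":-3.1,"y":-9.5,"z":5.3,"grip":-1.0}])

```text
t: 10.15
ee_pos: [531.1, 44.8, 60.6]
ee_rot: [3.141, -0.001, 1.511]
ft_force: [-0.5, -1.1, -4.3]
gripper_width: 19.6
```

```bash
python3 - <<'E'
from h import *
q,_=grab('side'); p,_=grab('top'); s=robot.state(); print(s['ee_pos'],s['ee_rot'],s['ft_force'],s['gripper_width'])
for P in([531,33,60],[525,-76,60],[522.9,-96.2,60]): print(np.round(w2px('side',P),1),np.round(w2px('top',P),1))
a=cv2.resize(q[190:290,285:385],(400,400),interpolation=cv2.INTER_CUBIC)
b=cv2.resize(p[190:290,290:390],(400,400),interpolation=cv2.INTER_CUBIC)
save(np.hstack([a,b]),'g4.png')
E
```

```text
[531.10338314  44.92491932  60.53732927] [ 3.14154901e+00 -2.83939245e-04  1.51170873e+00] [-0.04763716 -0.13085269 -3.85737581] 19.417687204872227
[312.9 224. ] [291.3 236.4]
[321.4 245.1] [340.8 238.2]
[322.7 249.4] [350. 239.]
```

View pics/g4.png

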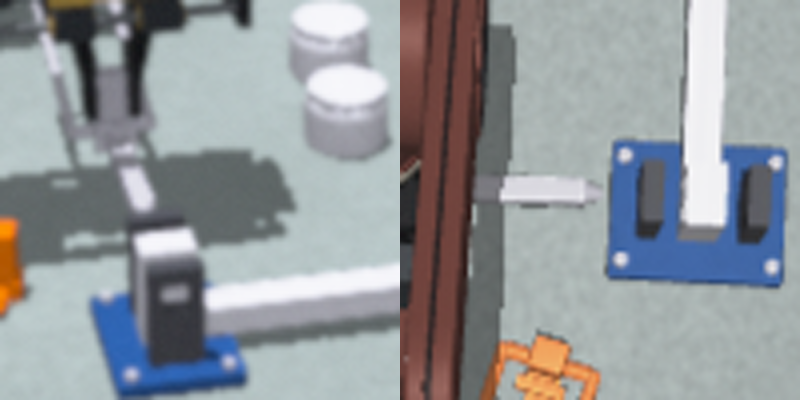

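The pin is held level in front of the clevis. In the top crop the shank runs from px (315,237.2) to the tip at about (340.7,237.7), and the near lug top is centred at about (352.8,237.8). Now the subpixel alignment.

```bash
python3 - <<'E'
from h import *
p,_=load('top'); q,_=load('side'); g=cv2.GaussianBlur(p.astype(np.float32).mean(2),(0,0),.6)
def edge(a,i0,i1,sgn):  # subpixel strongest edge of sign sgn in a[i0:i1]
    d=np.diff(a[i0:i1])*sgn; k=int(d.argmax()); 
    if 0<k<len(d)-1:
        y=d[k-1:k+2]; o=(y[0]-y[2])/2/(y[0]-2*y[1]+y[2]+1e-9)
    else:o=0
    return i0+k+.5+o
A=[]
for u in range(317,336,2):
    t=edge(g[:,u],230,238,1); b=edge(g[:,u],238,245,-1); A.append([(ray('top',u,t,67))[:2],(ray('top',u,b,67))[:2]])
    
A=np.array(A); M=A.mean(1); print('widths',np.abs(A[:,0,0]-A[:,1,0]).round(1)); f=np.polyfit(M[:,1],M[:,0],1); print('pin axis x at y=-20',np.polyval(f,-20).round(2),'slope dx/dy',f[0].round(4),'-> x at tip -76',np.polyval(f,-76).round(2),'x at mouth',np.polyval(f,-96).round(2))
for nm,us in(('near',range(351,356)),('far',range(377,383))):
    for u in us:
        print(nm,u,[int(x) for x in p.mean(2)[224:254,u]])
C=cloud('side')
m=(abs(C[...,0]-(528+(C[...,1]+20)*.061))<5)&(C[...,1]<20)&(C[...,1]>-70)&(C[...,2]>55)&(C[...,2]<80)
P=C[m]; print(len(P),P.mean(0)); print('z fit',np.polyfit(P[:,1],P[:,2],1))
C=cloud('top')
m=(abs(C[...,0]-(528+(C[...,1]+20)*.061))<5)&(C[...,1]<-20)&(C[...,1]>-66)&(C[...,2]>55)&(C[...,2]<80)
P=C[m]; print('top',len(P),P.mean(0)); print('z fit',np.polyfit(P[:,1],P[:,2],1))
for nm,y in(('near',-101.7),('far',-159.7)):
    m=(abs(C[...,0]-(521+(y+130)*.06))<15)&(abs(C[...,1]-y)<4)&(C[...,2]>68);print(nm,m.sum(),C[m].mean(0))
E
```

```text
widths [13.  13.  13.4 13.7 13.8 13.6 13.2 12.6 11.8 12.9]
pin axis x at y=-20 528.68 slope dx/dy 0.0441 -> x at tip -76 526.21 x at mouth 525.33
near 351 [179, 140, 112, 111, 110, 105, 97, 92, 90, 90, 91, 91, 93, 92, 92, 94, 93, 94, 93, 94, 92, 65, 49, 48, 48, 73, 105, 112, 113, 113]
near 352 [170, 137, 111, 111, 110, 105, 98, 95, 95, 95, 95, 95, 95, 95, 95, 95, 95, 96, 96, 97, 96, 68, 49, 50, 49, 73, 104, 112, 111, 111]
near 353 [175, 138, 112, 111, 112, 106, 98, 95, 95, 96, 96, 96, 96, 96, 96, 96, 97, 96, 97, 96, 96, 68, 48, 50, 49, 73, 104, 112, 112, 112]
near 354 [177, 140, 113, 112, 112, 107, 99, 95, 96, 95, 96, 96, 95, 96, 96, 96, 96, 96, 96, 97, 96, 67, 50, 59, 83, 103, 111, 112, 112, 112]
near 355 [176, 135, 111, 111, 111, 107, 100, 95, 95, 95, 96, 96, 95, 96, 95, 95, 98, 99, 99, 98, 99, 75, 84, 102, 109, 111, 111, 112, 112, 111]
far 377 [176, 176, 134, 110, 111, 112, 113, 97, 74, 63, 73, 75, 76, 77, 77, 78, 78, 87, 90, 89, 90, 90, 68, 51, 49, 49, 61, 100, 111, 112]
far 378 [174, 177, 131, 109, 111, 110, 109, 99, 92, 91, 93, 93, 93, 94, 93, 94, 93, 95, 95, 95, 95, 94, 73, 51
[... 166 characters left out ...]

far 380 [175, 173, 137, 116, 111, 109, 108, 99, 95, 94, 95, 95, 95, 95, 95, 96, 96, 95, 95, 96, 95, 96, 74, 52, 49, 70, 97, 108, 111, 111]
far 381 [176, 175, 136, 115, 111, 109, 110, 101, 94, 96, 96, 95, 95, 96, 95, 95, 96, 96, 95, 96, 95, 96, 80, 65, 83, 103, 108, 110, 111, 110]
far 382 [175, 175, 136, 116, 111, 132, 187, 139, 94, 95, 95, 98, 97, 98, 97, 98, 98, 97, 98, 101, 102, 102, 102, 105, 107, 110, 110, 111, 111, 110]
67 [527.51001373 -26.96414976  67.76654725]
z fit [1.39244043e-04 6.77703018e+01]
top 97 [526.87762307 -43.12367307  66.2240762 ]
z fit [1.73206645e-03 6.62987693e+01]
near 44 [ 522.74037852 -101.53740286   79.57594613]
far 50 [ 519.75484901 -159.55678757   80.22966883]
```

```bash
python3 - <<'E'
from h import *
n=ray('top',353,237.05,80); f=ray('top',379.5,238.45,80); print(n.round(1),f.round(1), 'slope',(n[0]-f[0])/(n[1]-f[1]))
# side view: far-lug hole/tongue centre & near-lug top edges, pin edges
q,_=load('side'); g=q.astype(np.float32).mean(2)
for v in (228,230,232,234,236,238,240): print(v,[int(x) for x in g[v,308:332]])
for v in range(243,262,3): print('lug',v,[int(x) for x in g[v,312:342]])
print([np.round(w2px('side',[x,y,67]),2).tolist() for x,y in((522,-20),(536,-20),(520,-60),(534,-60))])
E
```

```text
[ 523.7 -101.7   80. ] [ 519.6 -159.1   80. ] slope 0.07166465004865306
228 [180, 169, 172, 166, 147, 156, 167, 171, 175, 175, 170, 172, 167, 135, 109, 122, 161, 174, 164, 152, 147, 149, 147, 149]
230 [184, 183, 183, 173, 140, 118, 117, 123, 124, 123, 126, 127, 116, 106, 102, 103, 109, 112, 108, 103, 104, 102, 102, 102]
232 [115, 113, 114, 110, 107, 108, 129, 169, 193, 197, 201, 199, 165, 123, 104, 101, 102, 101, 101, 105, 101, 102, 102, 101]
234 [103, 103, 102, 100, 102, 104, 116, 156, 209, 226, 228, 225, 211, 163, 116, 101, 102, 101, 100, 102, 102, 101, 102, 102]
236 [102, 102, 103, 103, 103, 102, 105, 135, 185, 219, 227, 228, 226, 213, 164, 114, 101, 99, 101, 101, 100, 102, 101, 102]
238 [102, 101, 102, 102, 102, 104, 103, 112, 141, 194, 222, 228, 229, 227, 212, 160, 113, 102, 101, 101, 102, 100, 100, 100]
240 [104, 103, 102, 103, 103, 102, 101, 105, 118, 152, 208, 227, 229, 225, 208, 161, 117, 105, 103, 101, 100, 101, 102, 101]
lug 243 [103, 102, 102, 101, 99, 102, 109, 124, 126, 123, 113, 101, 96, 95, 94, 94, 92, 92, 93, 98, 100, 100, 100, 100, 101, 101, 101, 101, 100, 101]
lug 
[... 282 characters left out ...]
2, 103, 102, 102]
lug 252 [105, 105, 105, 104, 99, 87, 121, 192, 233, 242, 242, 242, 240, 238, 232, 229, 228, 225, 223, 219, 212, 199, 175, 164, 168, 179, 188, 189, 189, 190]
lug 255 [189, 192, 192, 186, 164, 118, 105, 135, 152, 148, 137, 131, 128, 127, 124, 118, 116, 114, 109, 109, 105, 103, 109, 136, 174, 191, 195, 193, 192, 192]
lug 258 [195, 194, 193, 190, 165, 118, 106, 131, 141, 109, 81, 76, 74, 72, 71, 67, 69, 65, 62, 62, 62, 62, 61, 89, 145, 182, 192, 195, 195, 194]
lug 261 [198, 196, 194, 193, 175, 128, 107, 131, 138, 105, 69, 59, 61, 74, 86, 97, 102, 109, 112, 100, 74, 60, 58, 79, 124, 163, 192, 208, 220, 226]
[[314.58, 231.92], [319.83, 231.15], [317.77, 239.79], [323.13, 238.98]]
```

Height is right (axis z≈60). The pin needs about −1.2 mm in x and a slight yaw. First insertion stage:

send_rows(commands=[{"ax":0.0,"ay":0.0,"az":-0.006,"x":-0.06,"y":0.0,"z":0.0,"grip":-1.0},{"ax":0.0,"ay":0.0,"az":-0.006,"x":-0.09,"y":-0.5,"z":0.0,"grip":-1.0},{"ax":0.0,"ay":0.0,"az":-0.006,"x":-0.12,"y":-1.0,"z":0.0,"grip":-1.0},{"ax":0.0,"ay":0.0,"az":-0.006,"x":-0.15,"y":-1.5,"z":0.0,"grip":-1.0},{"ax":0.0,"ay":0.0,"az":-0.006,"x":-0.18,"y":-2.0,"z":0.0,"grip":-1.0},{"ax":0.0,"ay":0.0,"az":-0.006,"x":-0.22,"y":-2.5,"z":0.0,"grip":-1.0},{"ax":0.0,"ay":0.0,"az":-0.006,"x":-0.25,"y":-3.0,"z":0.0,"grip":-1.0},{"ax":0.0,"ay":0.0,"az":-0.006,"x":-0.28,"y":-3.5,"z":0.0,"grip":-1.0},{"ax":0.0,"ay":0.0,"az":-0.006,"x":-0.28,"y":-3.5,"z":0.0,"grip":-1.0}])

```text
t: 11.0
ee_pos: [528.1, 7.9, 60.6]
ee_rot: [3.141, 0.0, 1.504]
ft_force: [-0.1, -0.5, -3.4]
gripper_width: 19.8
```

send_rows(commands=[{"ax":0.0,"ay":0.0,"az":0.0,"x":-0.03,"y":-0.5,"z":0.0,"grip":-1.0},{"ax":0.0,"ay":0.0,"az":0.0,"x":-0.06,"y":-1.0,"z":0.0,"grip":-1.0},{"ax":0.0,"ay":0.0,"az":0.0,"x":-0.1,"y":-1.5,"z":0.0,"grip":-1.0},{"ax":0.0,"ay":0.0,"az":0.0,"x":-0.13,"y":-2.0,"z":0.0,"grip":-1.0},{"ax":0.0,"ay":0.0,"az":0.0,"x":-0.16,"y":-2.5,"z":0.0,"grip":-1.0},{"ax":0.0,"ay":0.0,"az":0.0,"x":-0.19,"y":-3.0,"z":0.0,"grip":-1.0},{"ax":0.0,"ay":0.0,"az":0.0,"x":-0.22,"y":-3.5,"z":0.0,"grip":-1.0},{"ax":0.0,"ay":0.0,"az":0.0,"x":-0.26,"y":-4.0,"z":0.0,"grip":-1.0},{"ax":0.0,"ay":0.0,"az":0.0,"x":-0.29,"y":-4.5,"z":0.0,"grip":-1.0},{"ax":0.0,"ay":0.0,"az":0.0,"x":-0.29,"y":-4.5,"z":0.0,"grip":-1.0}])

```text
t: 11.83
ee_pos: [525.2, -36.9, 60.6]
ee_rot: [3.141, 0.0, 1.504]
ft_force: [0.5, 0.7, -3.6]
gripper_width: 19.8
```

send_rows(commands=[{"ax":0.0,"ay":0.0,"az":0.0,"x":-0.03,"y":-0.5,"z":0.0,"grip":-1.0},{"ax":0.0,"ay":0.0,"az":0.0,"x":-0.06,"y":-1.0,"z":0.0,"grip":-1.0},{"ax":0.0,"ay":0.0,"az":0.0,"x":-0.1,"y":-1.5,"z":0.0,"grip":-1.0},{"ax":0.0,"ay":0.0,"az":0.0,"x":-0.13,"y":-2.0,"z":0.0,"grip":-1.0},{"ax":0.0,"ay":0.0,"az":0.0,"x":-0.16,"y":-2.5,"z":0.0,"grip":-1.0},{"ax":0.0,"ay":0.0,"az":0.0,"x":-0.19,"y":-3.0,"z":0.0,"grip":-1.0},{"ax":0.0,"ay":0.0,"az":0.0,"x":-0.21,"y":-3.3,"z":0.0,"grip":-1.0},{"ax":0.0,"ay":0.0,"az":0.0,"x":-0.22,"y":-3.5,"z":0.0,"grip":-1.0},{"ax":0.0,"ay":0.0,"az":0.0,"x":-0.23,"y":-3.6,"z":0.0,"grip":-1.0},{"ax":0.0,"ay":0.0,"az":0.0,"x":-0.23,"y":-3.7,"z":0.0,"grip":-1.0},{"ax":0.0,"ay":0.0,"az":0.0,"x":-0.23,"y":-3.7,"z":0.0,"grip":-1.0}])

```text
t: 12.75
ee_pos: [522.9, -73.0, 60.5]
ee_rot: [-3.142, -0.0, 1.505]
ft_force: [0.6, 0.5, -3.6]
gripper_width: 20.1
```

Now I'll creep forward until the collar presses on the lug.

send_rows(commands=[{"ax":0.0,"ay":0.0,"az":0.0,"x":-0.01,"y":-0.1,"z":0.0,"grip":-1.0},{"ax":0.0,"ay":0.0,"az":0.0,"x":-0.01,"y":-0.2,"z":0.0,"grip":-1.0},{"ax":0.0,"ay":0.0,"az":0.0,"x":-0.02,"y":-0.3,"z":0.0,"grip":-1.0},{"ax":0.0,"ay":0.0,"az":0.0,"x":-0.02,"y":-0.3,"z":0.0,"grip":-1.0}])

```text
t: 13.08
ee_pos: [522.7, -75.7, 60.6]
ee_rot: [3.142, -0.0, 1.505]
ft_force: [0.6, 0.6, -2.9]
gripper_width: 19.6
```

send_rows(commands=[{"ax":0.0,"ay":0.0,"az":0.0,"x":-0.01,"y":-0.1,"z":0.0,"grip":-1.0},{"ax":0.0,"ay":0.0,"az":0.0,"x":-0.01,"y":-0.2,"z":0.0,"grip":-1.0},{"ax":0.0,"ay":0.0,"az":0.0,"x":-0.02,"y":-0.2,"z":0.0,"grip":-1.0}])

```text
t: 13.33
ee_pos: [522.7, -75.9, 60.6]
ee_rot: [3.141, -0.004, 1.504]
ft_force: [0.4, 7.4, -1.8]
gripper_width: 19.5
```

send_rows(commands=[{"ax":0.0,"ay":0.0,"az":0.0,"x":-0.01,"y":-0.1,"z":0.0,"grip":-1.0},{"ax":0.0,"ay":0.0,"az":0.0,"x":-0.01,"y":-0.15,"z":0.0,"grip":-1.0},{"ax":0.0,"ay":0.0,"az":0.0,"x":-0.01,"y":-0.15,"z":0.0,"grip":-1.0}])

```text
t: 13.58
ee_pos: [522.7, -76.0, 60.7]
ee_rot: [3.141, -0.006, 1.504]
ft_force: [1.6, 14.8, -0.7]
gripper_width: 19.5
```

send_rows(commands=[{"ax":0.0,"ay":0.0,"az":0.0,"x":0.0,"y":0.12,"z":0.0,"grip":-1.0},{"ax":0.0,"ay":0.0,"az":0.0,"x":0.0,"y":0.2,"z":0.0,"grip":-0.1},{"ax":0.0,"ay":0.0,"az":0.0,"x":0.0,"y":0.2,"z":0.0,"grip":-0.1},{"ax":0.0,"ay":0.0,"az":0.0,"x":0.0,"y":0.2,"z":0.0,"grip":-0.1},{"ax":0.0,"ay":0.0,"az":0.0,"x":0.0,"y":0.2,"z":0.0,"grip":-0.1},{"ax":0.0,"ay":0.0,"az":0.0,"x":0.0,"y":0.2,"z":0.0,"grip":-0.1},{"ax":0.0,"ay":0.0,"az":0.0,"x":0.0,"y":0.2,"z":2.0,"grip":-0.1},{"ax":0.0,"ay":0.0,"az":0.0,"x":0.0,"y":0.2,"z":5.0,"grip":-0.1},{"ax":0.0,"ay":0.0,"az":0.0,"x":0.0,"y":0.2,"z":9.0,"grip":-0.1},{"ax":0.0,"ay":0.0,"az":0.0,"x":0.0,"y":0.2,"z":12.0,"grip":-0.1}])

```text
t: 14.42
ee_pos: [522.6, -77.8, 183.0]
ee_rot: [3.14, 0.0, 1.504]
ft_force: [0.7, 0.7, 0.5]
gripper_width: 39.5
```

send_rows(commands=[{"ax":0.0,"ay":0.0,"az":-1.571,"x":0.9,"y":13.1,"z":0.0,"grip":-0.3},{"ax":0.0,"ay":0.0,"az":-1.571,"x":0.9,"y":13.1,"z":0.0,"grip":-0.3},{"ax":0.0,"ay":0.0,"az":-1.571,"x":0.9,"y":13.1,"z":0.0,"grip":-0.3},{"ax":0.0,"ay":0.0,"az":-1.571,"x":0.9,"y":13.1,"z":0.0,"grip":-0.3},{"ax":0.0,"ay":0.0,"az":-1.571,"x":0.9,"y":13.1,"z":0.0,"grip":-0.3},{"ax":0.0,"ay":0.0,"az":-1.571,"x":0.9,"y":13.1,"z":0.0,"grip":-0.3},{"ax":0.0,"ay":0.0,"az":-1.571,"x":0.9,"y":13.1,"z":0.0,"grip":-0.3},{"ax":0.0,"ay":0.0,"az":-1.571,"x":0.9,"y":13.1,"z":0.0,"grip":-0.3},{"ax":0.0,"ay":0.0,"az":-1.571,"x":0.9,"y":13.1,"z":0.0,"grip":-0.3},{"ax":0.0,"ay":0.0,"az":-1.571,"x":0.9,"y":13.1,"z":0.0,"grip":-0.3},{"ax":0.0,"ay":0.0,"az":-1.571,"x":0.9,"y":13.1,"z":0.0,"grip":-0.3},{"ax":0.0,"ay":0.0,"az":-1.571,"x":0.9,"y":13.1,"z":0.0,"grip":-0.3}])

```text
t: 15.42
ee_pos: [531.5, 53.3, 180.7]
ee_rot: [3.141, -0.0, 0.037]
ft_force: [-0.7, 0.6, -0.9]
gripper_width: 30.2
```

```bash
python3 - <<'E'
from h import *
q,_=grab('side'); p,_=grab('top'); s=robot.state(); print(s['ee_pos'],s['ee_rot'],s['ft_force'],s['gripper_width'],s['joint_positions'].round(2))
print(np.round(w2px('side',[531,54,83]),1),np.round(w2px('top',[531,54,83]),1))
a=cv2.resize(q[180:290,275:385],(400,400),interpolation=cv2.INTER_CUBIC)
b=cv2.resize(p[190:290,285:385],(400,400),interpolation=cv2.INTER_CUBIC)
save(np.hstack([a,b]),'g5.png')
E
```

```text
[531.44482493  53.27608087 180.61552168] [ 3.14140939e+00 -1.62192445e-04  4.14048853e-02] [ 0.92031433 -0.58897997  0.07388634] 30.620188343040102 [-0.05  0.03  1.8  -0.    1.32  1.48]
[310.8 212.8] [281.1 234.8]
```

View pics/g5.png

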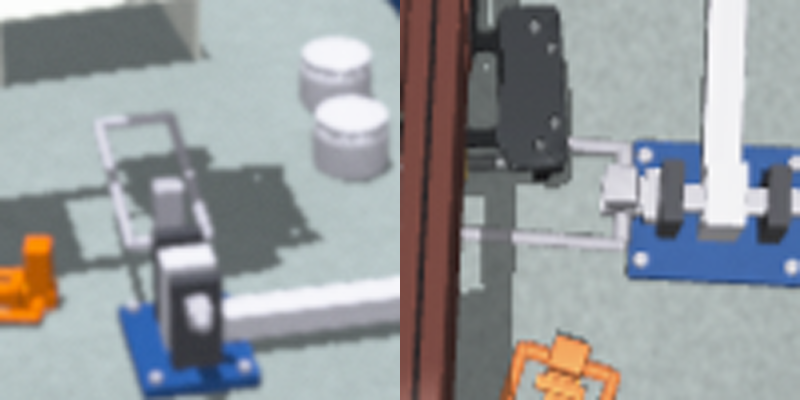

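The collar is against the near lug and the tip sticks out of the far lug. The open loop's bar is at side px (302.5,213.8)–(322.3,212.5). Next I'll find its 3D position.

```bash
python3 - <<'E'
from h import *
q,d=load('side'); C=cloud('side'); g=q.astype(np.float32).mean(2)
for z in(78,83,88): print(z,ray('side',302.5,213.8,z).round(1),ray('side',322.3,212.5,z).round(1),ray('side',312.4,213,z).round(1))
for u in(306,309,312,315,318): print(u,[int(x) for x in g[208:219,u]])
m=np.zeros(d.shape,bool); m[205:240,298:336]=1
m&=(C[...,2]>50)&(C[...,2]<110)&(C[...,1]<75)&(C[...,1]>-80)
for lo,hi in((45,70),(30,45),(10,30),(-10,10),(-40,-10)):
    k=m&(C[...,1]>lo)&(C[...,1]<hi); P=C[k]; print(lo,hi,len(P),np.median(P,0).round(1) if len(P) else '')
# leg height model: fit z vs y over legs
k=m&(C[...,1]>-50)&(np.minimum(abs(C[...,0]-557),abs(C[...,0]-500))<9); P=C[k]; print(len(P),np.polyfit(P[:,1],P[:,2],1),)
E
```

```text
78 [510.2  64.   78. ] [563.3  55.9  78. ] [536.9  60.7  78. ]
83 [508.3  55.   83. ] [561.  47.  83.] [534.8  51.8  83. ]
88 [506.3  46.1  88. ] [558.6  38.1  88. ] [532.6  42.9  88. ]
306 [188, 191, 193, 201, 218, 208, 175, 173, 186, 191, 192]
309 [191, 191, 188, 185, 196, 187, 168, 177, 186, 191, 191]
312 [191, 191, 186, 165, 147, 146, 160, 179, 190, 191, 192]
315 [190, 190, 184, 164, 145, 147, 170, 186, 191, 193, 191]
318 [189, 186, 174, 152, 143, 152, 175, 188, 191, 191, 191]
45 70 69 [530.6  53.2  84.5]
30 45 22 [506.7  37.9  82.5]
10 30 34 [553.7  18.1  79.2]
-10 10 26 [ 5.293e+02 -3.000e-01  7.510e+01]
-40 -10 52 [527.1 -23.1  71.5]
176 [ 0.1736255  75.54270457]
```

send_rows(commands=[{"ax":0.0,"ay":0.0,"az":-0.107,"x":0.1,"y":-0.1,"z":-2.0,"grip":-0.3},{"ax":0.0,"ay":0.0,"az":-0.107,"x":0.1,"y":-0.1,"z":-5.0,"grip":-0.3},{"ax":0.0,"ay":0.0,"az":-0.107,"x":0.1,"y":-0.1,"z":-8.0,"grip":-0.3},{"ax":0.0,"ay":0.0,"az":-0.107,"x":0.1,"y":-0.1,"z":-10.5,"grip":-0.3},{"ax":0.0,"ay":0.0,"az":-0.107,"x":0.1,"y":-0.1,"z":-12.0,"grip":-0.3},{"ax":0.0,"ay":0.0,"az":-0.107,"x":0.1,"y":-0.1,"z":-12.6,"grip":-0.3},{"ax":0.0,"ay":0.0,"az":-0.107,"x":0.1,"y":-0.1,"z":-12.6,"grip":-0.3},{"ax":0.0,"ay":0.0,"az":-0.107,"x":0.1,"y":-0.1,"z":-12.6,"grip":-1.0},{"ax":0.0,"ay":0.0,"az":-0.107,"x":0.1,"y":-0.1,"z":-12.6,"grip":-1.0},{"ax":0.0,"ay":0.0,"az":-0.107,"x":0.1,"y":-0.1,"z":-12.6,"grip":-1.0},{"ax":0.0,"ay":0.0,"az":-0.107,"x":0.1,"y":-0.1,"z":-12.6,"grip":-1.0},{"ax":0.0,"ay":0.0,"az":-0.107,"x":0.1,"y":-0.1,"z":-12.6,"grip":-1.0}], squeeze=6)

```text
t: 16.52
ee_pos: [533.7, 54.9, 56.0]
ee_rot: [-3.137, -0.003, -0.064]
ft_force: [1.0, 11.3, 2.6]
gripper_width: 8.4
```

send_rows(commands=[{"ax":0.0,"ay":0.0,"az":0.0,"x":0.0,"y":0.08,"z":0.0,"grip":-1.0},{"ax":0.0,"ay":0.0,"az":0.0,"x":-0.02,"y":-0.22,"z":1.3,"grip":-1.0},{"ax":0.0,"ay":0.0,"az":0.0,"x":-0.05,"y":-0.66,"z":2.57,"grip":-1.0},{"ax":0.0,"ay":0.0,"az":0.0,"x":-0.08,"y":-1.21,"z":3.79,"grip":-1.0},{"ax":0.0,"ay":0.0,"az":0.0,"x":-0.13,"y":-1.89,"z":4.94,"grip":-1.0},{"ax":0.0,"ay":0.0,"az":0.0,"x":-0.18,"y":-2.67,"z":6.03,"grip":-1.0},{"ax":0.0,"ay":0.0,"az":0.0,"x":-0.18,"y":-2.67,"z":6.03,"grip":-1.0}])

```text
t: 17.1
ee_pos: [533.7, 26.5, 119.5]
ee_rot: [-3.139, -0.008, -0.064]
ft_force: [0.7, 7.9, 6.9]
gripper_width: 7.9
```

send_rows(commands=[{"ax":0.0,"ay":0.0,"az":0.0,"x":-0.06,"y":-0.82,"z":1.0,"grip":-1.0},{"ax":0.0,"ay":0.0,"az":0.0,"x":-0.12,"y":-1.81,"z":1.95,"grip":-1.0},{"ax":0.0,"ay":0.0,"az":0.0,"x":-0.19,"y":-2.88,"z":2.75,"grip":-1.0},{"ax":0.0,"ay":0.0,"az":0.0,"x":-0.26,"y":-4.02,"z":3.45,"grip":-1.0},{"ax":0.0,"ay":0.0,"az":0.0,"x":-0.34,"y":-5.24,"z":4.0,"grip":-1.0},{"ax":0.0,"ay":0.0,"az":0.0,"x":-0.42,"y":-6.5,"z":4.5,"grip":-1.0},{"ax":0.0,"ay":0.0,"az":0.0,"x":-0.5,"y":-7.8,"z":4.8,"grip":-1.0},{"ax":0.0,"ay":0.0,"az":0.0,"x":-0.58,"y":-9.15,"z":5.0,"grip":-1.0},{"ax":0.0,"ay":0.0,"az":0.0,"x":-0.67,"y":-10.5,"z":5.05,"grip":-1.0},{"ax":0.0,"ay":0.0,"az":0.0,"x":-0.75,"y":-11.85,"z":4.95,"grip":-1.0},{"ax":0.0,"ay":0.0,"az":0.0,"x":-0.75,"y":-11.85,"z":4.95,"grip":-1.0}])

```text
t: 18.02
ee_pos: [522.5, -95.7, 163.9]
ee_rot: [3.14, 0.001, -0.066]
ft_force: [0.1, -1.8, 2.9]
gripper_width: 7.5
```

send_rows(commands=[{"ax":0.0,"ay":0.0,"az":0.0,"x":-0.08,"y":-1.32,"z":-0.2,"grip":-1.0},{"ax":0.0,"ay":0.0,"az":0.0,"x":-0.17,"y":-2.62,"z":-0.56,"grip":-1.0},{"ax":0.0,"ay":0.0,"az":0.0,"x":-0.25,"y":-3.87,"z":-1.0,"grip":-1.0},{"ax":0.0,"ay":0.0,"az":0.0,"x":-0.32,"y":-5.07,"z":-1.6,"grip":-1.0},{"ax":0.0,"ay":0.0,"az":0.0,"x":-0.39,"y":-6.2,"z":-2.3,"grip":-1.0},{"ax":0.0,"ay":0.0,"az":0.0,"x":-0.46,"y":-7.25,"z":-3.15,"grip":-1.0},{"ax":0.0,"ay":0.0,"az":0.0,"x":-0.52,"y":-8.23,"z":-4.1,"grip":-1.0},{"ax":0.0,"ay":0.0,"az":0.0,"x":-0.58,"y":-9.1,"z":-5.1,"grip":-1.0},{"ax":0.0,"ay":0.0,"az":0.0,"x":-0.63,"y":-9.87,"z":-6.2,"grip":-1.0},{"ax":0.0,"ay":0.0,"az":0.0,"x":-0.67,"y":-10.5,"z":-7.35,"grip":-1.0},{"ax":0.0,"ay":0.0,"az":0.0,"x":-0.7,"y":-11.05,"z":-8.5,"grip":-1.0},{"ax":0.0,"ay":0.0,"az":0.0,"x":-0.7,"y":-11.05,"z":-8.5,"grip":-1.0}])

```text
t: 19.02
ee_pos: [514.1, -203.0, 75.8]
ee_rot: [-3.14, 0.004, -0.064]
ft_force: [0.4, 1.5, -0.9]
gripper_width: 7.4
```

send_rows(commands=[{"ax":0.0,"ay":0.0,"az":0.0,"x":0.0,"y":0.0,"z":0.0,"grip":-0.5},{"ax":0.0,"ay":0.0,"az":0.0,"x":0.0,"y":0.0,"z":0.0,"grip":-0.5},{"ax":0.0,"ay":0.0,"az":0.0,"x":0.0,"y":0.0,"z":0.0,"grip":-0.5},{"ax":0.0,"ay":0.0,"az":0.0,"x":0.0,"y":0.0,"z":2.0,"grip":-0.5},{"ax":0.0,"ay":0.0,"az":0.0,"x":0.0,"y":0.0,"z":5.0,"grip":-0.5},{"ax":0.0,"ay":0.0,"az":0.0,"x":0.0,"y":-3.0,"z":8.0,"grip":-0.5},{"ax":0.0,"ay":0.0,"az":0.0,"x":0.0,"y":-7.0,"z":10.0,"grip":-0.5},{"ax":0.0,"ay":0.0,"az":0.0,"x":-3.0,"y":-10.0,"z":10.0,"grip":-0.5},{"ax":0.0,"ay":0.0,"az":0.0,"x":-7.0,"y":-13.0,"z":10.0,"grip":-0.5},{"ax":0.0,"ay":0.0,"az":0.0,"x":-10.0,"y":-15.0,"z":10.0,"grip":-0.5},{"ax":0.0,"ay":0.0,"az":0.0,"x":-10.0,"y":-15.0,"z":10.0,"grip":-0.5}])

```text
t: 19.93
ee_pos: [412.3, -356.7, 180.6]
ee_rot: [3.138, 0.001, -0.067]
ft_force: [0.8, 0.2, 0.0]
gripper_width: 21.5
```

```bash
python3 - <<'E'
from h import *
q,_=grab('side'); p,_=grab('top'); s=robot.state(); print(s['ee_pos'],s['ft_force'],s['gripper_width'])
for P in([522.9,-96.2,60],[516,-210,60]): print(np.round(w2px('side',P),1),np.round(w2px('top',P),1))
a=cv2.resize(q[220:300,295:375],(400,400),interpolation=cv2.INTER_CUBIC)
b=cv2.resize(p[200:280,335:415],(400,400),interpolation=cv2.INTER_CUBIC)
save(np.hstack([a,b]),'g6.png')
E
```

```text
[ 415.23533599 -354.43052039  180.44662662] [ 0.66166268  0.57452216 -0.24772811] 21.97081001750165
[322.7 249.4] [350. 239.]
[332.7 275.3] [401.8 241.1]
```

View pics/g6.png

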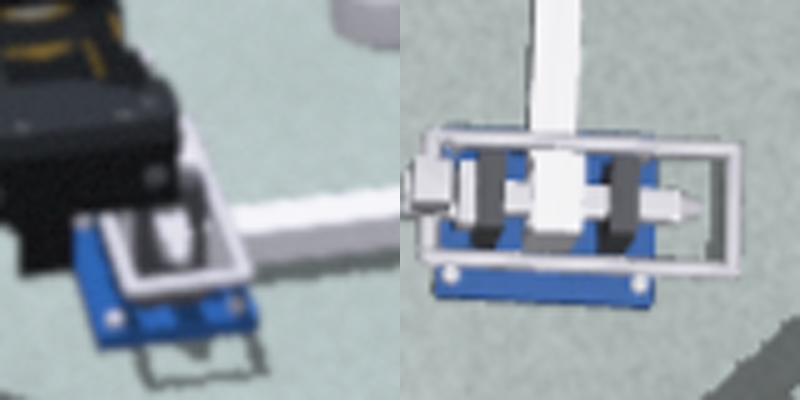

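The loop is shut around the shaft end: in the top view the bar is at px (402,241.4), and I expected (401.8,241.1). Next I'll check that the collar is home and the loop angle is zero.

```bash
python3 - <<'E'
from h import *
p,_=load('top'); g=p.astype(np.float32).mean(2)
for v in(236,238,240,242): print(v,[int(x) for x in g[v,343:358]],[int(x) for x in g[v,385:405]])
for u,z in((350,74),(351,80),(349.5,74),(395.5,60),(402,60),(402,64)): print(u,z,ray('top',u,239,z).round(1))
C=cloud('top'); m=(abs(C[...,0]-516)<16)&(abs(C[...,1]+210)<4); P=C[m]; print('bar z',np.percentile(P[:,2],[50,75,90]))
for x0 in(548,493):
    m=(C[...,2]>45)&(C[...,2]<85)&(abs(C[...,0]-(x0+(C[...,1]+130)*.0635))<5)&(C[...,1]<-80)&(C[...,1]>-205); P=C[m]; P=P[abs(P[:,1]+130)>22]; print('leg',len(P),np.polyfit(P[:,1]+76,P[:,2],1))
m=(C[...,2]>70)&(C[...,2]<95);print('')
E
```

```text
236 [220, 221, 166, 115, 213, 221, 226, 129, 96, 97, 98, 99, 98, 203, 213] [115, 118, 172, 180, 183, 179, 177, 179, 174, 173, 174, 177, 123, 106, 97, 164, 207, 204, 168, 179]
238 [225, 226, 160, 118, 215, 222, 224, 120, 94, 97, 99, 99, 99, 212, 222] [208, 207, 211, 207, 205, 213, 156, 162, 180, 177, 178, 180, 122, 105, 96, 166, 209, 205, 162, 178]
240 [154, 160, 176, 143, 216, 222, 223, 125, 96, 99, 99, 99, 119, 215, 224] [222, 222, 222, 222, 222, 225, 204, 191, 187, 180, 174, 182, 125, 107, 102, 169, 215, 203, 155, 175]
242 [140, 158, 227, 189, 219, 222, 223, 126, 96, 98, 99, 99, 110, 161, 170] [226, 226, 225, 225, 225, 227, 201, 193, 191, 187, 185, 181, 122, 106, 99, 173, 215, 202, 170, 176]
350 74 [520.6 -95.4  74. ]
351 80 [519.5 -97.3  80. ]
349.5 74 [520.6 -94.4  74. ]
395.5 60 [ 521.  -196.3   60. ]
402 60 [ 520.8 -210.6   60. ]
402 64 [ 520.1 -210.    64. ]
bar z [56.01073627 60.12190236 61.80263217]
leg 130 [1.08347663e-02 6.12902100e+01]
leg 133 [1.14138983e-02 6.12479194e+01]
```

The collar meets the lug with no visible gap: collar edge at y≈−95, tip at −196.3, predicted −196.2. There is plenty of time, so I'll give the tab a gentle push from behind to confirm it is seated.

send_rows(commands=[{"ax":0.0,"ay":0.0,"az":0.0,"x":11.0,"y":33.8,"z":0.0,"grip":-1.0},{"ax":0.0,"ay":0.0,"az":0.0,"x":11.0,"y":33.8,"z":0.0,"grip":-1.0},{"ax":0.0,"ay":0.0,"az":0.0,"x":11.0,"y":33.8,"z":0.0,"grip":-1.0},{"ax":0.0,"ay":0.0,"az":0.0,"x":11.0,"y":33.8,"z":0.0,"grip":-1.0},{"ax":0.0,"ay":0.0,"az":0.0,"x":11.0,"y":33.8,"z":0.0,"grip":-1.0},{"ax":0.0,"ay":0.0,"az":0.0,"x":11.0,"y":33.8,"z":0.0,"grip":-1.0},{"ax":0.0,"ay":0.0,"az":0.0,"x":11.0,"y":33.8,"z":0.0,"grip":-1.0},{"ax":0.0,"ay":0.0,"az":0.0,"x":11.0,"y":33.8,"z":0.0,"grip":-1.0},{"ax":0.0,"ay":0.0,"az":0.0,"x":11.0,"y":33.8,"z":0.0,"grip":-1.0},{"ax":0.0,"ay":0.0,"az":0.0,"x":11.0,"y":33.8,"z":0.0,"grip":-1.0},{"ax":0.0,"ay":0.0,"az":0.0,"x":11.0,"y":33.8,"z":0.0,"grip":-1.0}])

```text
t: 20.95
ee_pos: [526.7, -12.3, 179.8]
ee_rot: [-3.141, -0.001, -0.059]
ft_force: [0.3, -0.3, 0.2]
gripper_width: 0.5
```

send_rows(commands=[{"ax":0.0,"ay":0.0,"az":0.0,"x":0.0,"y":0.0,"z":-3.5,"grip":-1.0},{"ax":0.0,"ay":0.0,"az":0.0,"x":0.0,"y":0.0,"z":-7.0,"grip":-1.0},{"ax":0.0,"ay":0.0,"az":0.0,"x":0.0,"y":0.0,"z":-10.3,"grip":-1.0},{"ax":0.0,"ay":0.0,"az":0.0,"x":0.0,"y":-1.0,"z":-10.3,"grip":-1.0},{"ax":0.0,"ay":0.0,"az":0.0,"x":-0.1,"y":-2.0,"z":-10.3,"grip":-1.0},{"ax":0.0,"ay":0.0,"az":0.0,"x":-0.2,"y":-2.6,"z":-10.3,"grip":-1.0},{"ax":0.0,"ay":0.0,"az":0.0,"x":-0.2,"y":-3.0,"z":-10.3,"grip":-1.0},{"ax":0.0,"ay":0.0,"az":0.0,"x":-0.2,"y":-3.3,"z":-10.3,"grip":-1.0},{"ax":0.0,"ay":0.0,"az":0.0,"x":-0.2,"y":-3.3,"z":-10.3,"grip":-1.0}])

```text
t: 21.7
ee_pos: [525.5, -49.4, 78.4]
ee_rot: [3.141, -0.004, -0.065]
ft_force: [-0.6, -0.6, 0.3]
gripper_width: 0.5
```

send_rows(commands=[{"ax":0.0,"ay":0.0,"az":0.0,"x":-0.01,"y":-0.2,"z":0.0,"grip":-1.0},{"ax":0.0,"ay":0.0,"az":0.0,"x":-0.02,"y":-0.4,"z":0.0,"grip":-1.0},{"ax":0.0,"ay":0.0,"az":0.0,"x":-0.03,"y":-0.5,"z":0.0,"grip":-1.0},{"ax":0.0,"ay":0.0,"az":0.0,"x":-0.03,"y":-0.5,"z":0.0,"grip":-1.0}])

```text
t: 22.03
ee_pos: [523.8, -53.2, 76.5]
ee_rot: [3.142, -0.0, -0.064]
ft_force: [-0.2, 0.4, 0.1]
gripper_width: 0.7
```

send_rows(commands=[{"ax":0.0,"ay":0.0,"az":0.0,"x":-0.01,"y":-0.2,"z":0.0,"grip":-1.0},{"ax":0.0,"ay":0.0,"az":0.0,"x":-0.02,"y":-0.3,"z":0.0,"grip":-1.0},{"ax":0.0,"ay":0.0,"az":0.0,"x":-0.02,"y":-0.4,"z":0.0,"grip":-1.0},{"ax":0.0,"ay":0.0,"az":0.0,"x":-0.02,"y":-0.4,"z":0.0,"grip":-1.0}])

```text
t: 22.37
ee_pos: [523.5, -57.2, 76.3]
ee_rot: [3.142, 0.0, -0.064]
ft_force: [0.3, -0.4, 1.0]
gripper_width: 0.5
```

send_rows(commands=[{"ax":0.0,"ay":0.0,"az":0.0,"x":-0.01,"y":-0.15,"z":0.0,"grip":-1.0},{"ax":0.0,"ay":0.0,"az":0.0,"x":-0.02,"y":-0.25,"z":0.0,"grip":-1.0},{"ax":0.0,"ay":0.0,"az":0.0,"x":-0.02,"y":-0.35,"z":0.0,"grip":-1.0},{"ax":0.0,"ay":0.0,"az":0.0,"x":-0.02,"y":-0.35,"z":0.0,"grip":-1.0}])

```text
t: 22.7
ee_pos: [523.5, -58.1, 76.3]
ee_rot: [-3.137, 0.0, -0.064]
ft_force: [0.3, 9.9, 1.6]
gripper_width: 0.4
```

Firm stop at 9.9 N. I'll press a touch more, then back off and clear away.

send_rows(commands=[{"ax":0.0,"ay":0.0,"az":0.0,"x":0.0,"y":-0.1,"z":0.0,"grip":-1.0},{"ax":0.0,"ay":0.0,"az":0.0,"x":0.0,"y":-0.1,"z":0.0,"grip":-1.0},{"ax":0.0,"ay":0.0,"az":0.0,"x":0.0,"y":0.5,"z":0.0,"grip":-1.0},{"ax":0.0,"ay":0.0,"az":0.0,"x":0.0,"y":2.0,"z":0.0,"grip":-1.0},{"ax":0.0,"ay":0.0,"az":0.0,"x":0.0,"y":4.0,"z":3.0,"grip":-1.0},{"ax":0.0,"ay":0.0,"az":0.0,"x":0.0,"y":5.0,"z":7.0,"grip":-1.0},{"ax":0.0,"ay":0.0,"az":0.0,"x":0.0,"y":8.0,"z":11.0,"grip":-1.0},{"ax":0.0,"ay":0.0,"az":0.0,"x":-3.0,"y":11.0,"z":12.0,"grip":-1.0},{"ax":0.0,"ay":0.0,"az":0.0,"x":-6.0,"y":14.0,"z":12.0,"grip":-1.0},{"ax":0.0,"ay":0.0,"az":0.0,"x":-9.0,"y":17.0,"z":12.0,"grip":-1.0},{"ax":0.0,"ay":0.0,"az":0.0,"x":-9.0,"y":20.0,"z":12.0,"grip":-1.0},{"ax":0.0,"ay":0.0,"az":0.0,"x":-9.0,"y":20.0,"z":12.0,"grip":-1.0}])

```text
t: 23.7
ee_pos: [431.2, 144.1, 196.7]
ee_rot: [-3.139, -0.001, -0.059]
ft_force: [0.5, -0.1, 0.3]
gripper_width: 0.5
```

```bash
python3 - <<'E'
from h import *
q,_=grab('side'); p,_=grab('top'); s=robot.state(); print(s['ee_pos'],s['ft_force'])
g=p.astype(np.float32).mean(2)
for v in(236,240): print(v,[int(x) for x in g[v,343:358]],[int(x) for x in g[v,390:405]])
a=cv2.resize(q[215:305,295:385],(400,400),interpolation=cv2.INTER_CUBIC)
b=cv2.resize(p[120:360,180:420],(400,400),interpolation=cv2.INTER_CUBIC)
save(np.hstack([a,b]),'g7.png')
E
```

```text
[433.14169554 140.33652611 196.64162733] [ 0.89555114 -0.08198493  0.57545315]
236 [216, 218, 165, 115, 211, 217, 220, 124, 93, 95, 95, 95, 96, 197, 208] [173, 172, 173, 170, 169, 167, 172, 119, 103, 102, 159, 199, 198, 166, 175]
240 [149, 160, 172, 130, 212, 218, 220, 121, 92, 95, 95, 95, 116, 211, 220] [221, 174, 180, 182, 174, 170, 176, 121, 105, 94, 162, 206, 199, 157, 171]
```

View pics/g7.png

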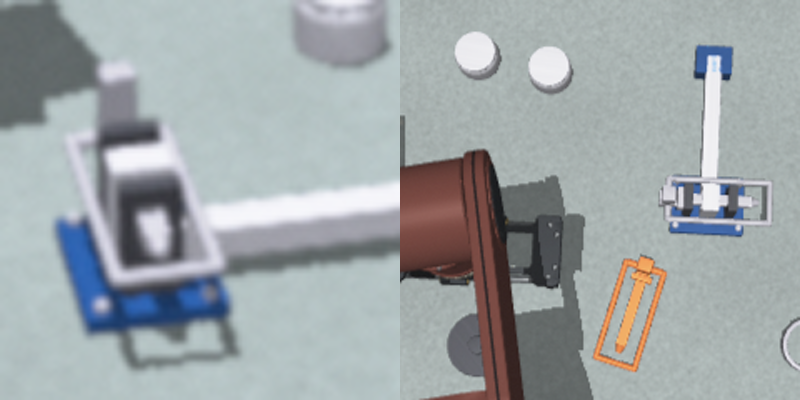

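The loop is shut around the shaft end: side crop bar at (165,275), level with the shank. The edge profiles match those before the push, so the collar was already home, and nothing else has moved. I'll hand it in.

```bash
python3 -c "
from station import robot
print(robot.job_done())"
```

```text
the job is handed in; nothing more can be done
None
```

The pin is through the clevis from the riser side with its collar against the lug, and its loop is shut around the shaft end. I handed the job in at about 24 s, with the gripper clear of everything. No verdict was reported.

**What I did:** I pulled the pin out from under the riser by its shank, took it again by the tab and pushed it through until the collar pressed the lug at about 15 N. I then carried the loop bar over in an arc and let the spring shut it.

**Last checks:**
- **Collar:** there was no visible gap to the lug. The tip was at y = -196.3 mm against -196.2 expected. A second push of about 10 N on the tab met a firm stop, and the picture edges were the same before and after it.
- **Loop:** the bar was within about half a pixel of its shut position in the top view. The legs looked level to about 0.01 rad.
- **Other things:** the tins and the nearby orange look-alike showed no movement in the last picture. I did not check the other loose items closely.

**What disagreed or failed:** the cameras showed the fingertips about 30 mm higher than the reported pose and the stated 17 mm tip distance imply. The first grasp therefore closed above the pin without moving it. I used the camera-based offset from then on.

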